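# Close up the guest soap display

### The arm

A 6-joint arm with a two-finger parallel gripper is mounted at the origin on the work surface. World frame = base frame: x ahead of the robot, y to its left, z up, the work surface at z = 0. Lengths are in mm, angles in rad, forces in N, time in s.
With the tool pointing down it reaches from about 275 to 750 mm from the base axis. Payload 10.2 kg.
Tool frame: the origin (TCP) lies midway between the tips of the shut fingers; the grasp point (between the pads) lies 19 mm behind it; z points along the fingers, y is the direction in which the jaws open and shut (so a half turn about z gives the same grasp; the last joint's range is limited). The gripper opens to 85 mm and grips with 20 to 120 N. Pads are 22 mm wide; open, the fingers measure 114 mm over their backs; the gripper's body (76 mm by 85 mm) begins 54 mm behind the grasp point. The pads swing forward as they close: fully open they stand 13 mm farther back than shut.
Start: joints at [-1.326, 0.313, 1.498, -0, 1.331, -0.223], TCP at [236.724, -468.607, 231.294] pointing down, gripper open.
Joint ranges: [-2.94, 2.94], [-0.97, 2.17], [0.19, 2.56], [-1.23, 4.37], [0.02, 3.11], [-2.88, 2.88]. Speed limits (rad/s): [2.39, 2.39, 3.01, 3.14, 3.14, 3.14].

### API

Orientations are given as a unit quaternion [w, x, y, z].
In Python, from rig import sense, optics, ctrl gives the robot as it stands.
- The arm moves only by the tool play_rows, never from a script. Its argument "plan" is a list of rows, each a list of 7 numbers: the shift along the world's x, y, z in mm, then the turn, a rotation vector about the world's x, y, z in rad, then the opening, from -1 (shut) to 1 (fully open), so that 0 is half open. A call has 1 to 5 rows; each row shifts and turns the pose as measured when the row begins; what a row does not reach is not made up. A row lasts 1/12 s, in which the tool goes at most 41.7 mm and 7.16 degrees, less where a joint would pass 70% of its speed; a pose out of reach is approached as far as the arm can. A call is refused whole if a number of a shift passes 41.7 or a number of a turn 0.125, either way. A call with a gripper value outside its range is refused whole. The fingers move at their own pace and stop on an object; "grip_force" is the grip in N (left out, the last holds). Time passes only in rows, so rows that do not move let the fingers close. It gives the time, the measured TCP pose, the force and the opening at its end, in the units of the state.
- sense(): the state, without advancing time (a new reading comes with each control period).
- optics.capture(name): name is "scene" or "top" or "wrist"; returns a dict with "img" (400x640x3 uint8, blue, green, red), "fx", "fy", "cx", "cy" (pixels), "world_to_cam" (4x4, takes a point from world to camera coordinates). Camera axes: x right, y up, looking along -z (the intrinsics and any distortion apply to the point x, -y, -z); pixel columns grow to the right and rows downward; lengths in mm; the calibration is good to about 2 mm. A picture is of the moment at which its call begins. There is no depth.
- ctrl.finish_job(): hands the job in, once; it reports no verdict.
The state is a dict: "time_s": time; "joints": joint angles; "dq": joint speeds; "tau": joint torques, N m; "eef_pos": TCP position; "ee_rot": TCP orientation; "force": force on the tool from outside, world axes, zero at the start; "wrist_torque": the same for the moment, N m; "grip_width": opening from 0.0 (shut) to 1.0 (fully open).
Only numpy, scipy, OpenCV 4.12 (cv2) and the standard library are available. Lean on these libraries where they do the work, as an engineer would, in place of code of your own. Each camera call takes 0.05 s, during which the arm holds its last target. There are 200 camera calls.

### The job

Close up the soap display: take the little amber tester out of the round white tub on the tray and put it in the small open black box, then put every guest soap lying on the counter into the tub. Then set the lid on the tub and press it down firmly until it sits level all round. Last, slide the tray by its handle into the bay of the display stand until it is fully home, with the lid still seated, leaving the other things on the counter where they are.

Things in the scene. Friction and masses are not known exactly. Their poses are not given: they have to be found in the camera images.
- soap0 (a point): Centre of the pink guest soap: a rounded square tablet 30 x 30 mm and 24 mm high, 35 g, with a small white paper dot on top; x and y axes parallel to its sides, z up through its top. Lies on the counter at the start; may be absent.
- soap1 (a point): Centre of the blue guest soap: a rounded square tablet 30 x 30 mm and 24 mm high, 35 g, with a small white paper dot on top; x and y axes parallel to its sides, z up through its top. Lies on the counter at the start; may be absent.
- soap2 (a point): Centre of the violet guest soap: a rounded square tablet 30 x 30 mm and 24 mm high, 35 g, with a small white paper dot on top; x and y axes parallel to its sides, z up through its top. Lies on the counter at the start; may be absent.
- soap3 (a point): Centre of the yellow guest soap: a rounded square tablet 30 x 30 mm and 24 mm high, 35 g, with a small white paper dot on top; x and y axes parallel to its sides, z up through its top. Lies on the counter at the start; may be absent.
- soap4 (a point): Centre of the green guest soap: a rounded square tablet 30 x 30 mm and 24 mm high, 35 g, with a small white paper dot on top; x and y axes parallel to its sides, z up through its top. Lies on the counter at the start; may be absent.
- tub (a point): Centre of the mouth (rim plane, 48 mm above the counter) of the white round tub that is part of the tray. Inner radius 62 mm, wall 4 mm, inner floor 42 mm below the rim. Axes as the tray's.
- tray: The loose dark steel tray (about 0.5 kg, slides on the counter) with the white tub in its middle; origin under the tub's centre, at its underside. +x points to the end that enters the stand first, -x to the handle, z up. It reaches 78 mm both ways along x and 75 mm both ways along y.
- fin (a point): Grasp point of the tray's handle: an upright wooden fin in the tray's x-z plane, 12 mm thick (along y), 28 to 64 mm above the counter, sticking out 65 mm from the tray's -x end. The point is 46 mm up, 42 mm out from that end (120 mm from the tub's centre). Axes as the tray's. Pinch it from above and push; it stays outside the stand and lower than the roof.
- tester (a point): Centre of the amber tester, a little square bottle 34 x 34 mm and 38 mm high (a white cap, look only, stands 6 mm above), 60 g; x and y parallel to its sides, z up through its cap. Stands on the tub's floor at the start.
- blackbox: Small open black box, 80 x 80 mm and 50 mm high, walls and floor 4 mm, 0.5 kg, loose; origin under its centre, x and y parallel to its sides.
- lid_grip (a point): Middle of the wooden bar grip on the loose lid, 27 mm above the lid's underside. The bar is 44 mm long (x), 16 mm wide (y), 28 mm high: foot 14 mm below and top 14 mm above this point. z points out of the lid's top. With the lid seated this point is 19 mm above the tub's rim.
- lid: The loose lid (about 130 g), plug down on the counter; origin at the centre of its underside. A blue disc, 136 mm across and 5 mm thick, over a plug 119 mm across and 8 mm deep, chamfered below, that enters the tub with about 2.5 mm play all round. Seated, the disc rests on the rim all round. Any turn of it is fine.
- bay: Fixed wooden display stand with the covered bay. Origin on the counter at the bay's centre; +x points in, the open front is at -x. Inside 156 mm wide, 156 mm deep (front face x = -78, back stop x = +78 mm), 89 mm high; roof top 99 mm up, walls 15 mm. Two guide wings 34 mm high flare 45 mm forward of the mouth. Tray fully home: tub centre above this origin, tray front flush with the stand's face.
- mug: Bystander, to be left alone: blue mug, 76 mm wide, 85 mm high, origin under its centre.
- jar: Bystander, to be left alone: amber jar, 60 mm wide, 80 mm high, origin under its centre.
- bottle: Bystander, to be left alone: green bottle, 52 mm wide, 130 mm high, origin under its centre.
- candle: Bystander, to be left alone: terracotta coloured candle, 60 mm wide, 58 mm high, origin under its centre.
- pot: Bystander, to be left alone: small white pot, 68 mm wide, 56 mm high, origin under its centre.
- bell: Bystander, to be left alone: brass counter bell, 68 mm wide, 46 mm high, origin under its centre.

How it is judged (in metres and radians):
On the way, in this order (a step that is already met when the one before it is completed fails the run):
1. the tester lies in the black box (horizontal distance between tester and blackbox below 0.035 m and z of tester in the frame of blackbox below 0.04 m), for 0.2 s.
2. every soap lies in the tub (horizontal distance between each of soap0, soap1, soap2, soap3, soap4 and tub below 0.055 m and z of each of soap0, soap1, soap2, soap3, soap4 in the frame of tub below -0.008 m), for 0.2 s.
3. the lid is seated level on the tub's rim and pressed down (more than 4 N between lid and tray) (horizontal distance between lid_grip and tub below 0.006 m and z of lid_grip in the frame of tub between 0.015 and 0.0215 m and angle between the z axis of lid_grip and the z axis of tub, either way round below 0.04 rad and contact force between lid and tray above 4 N), for 0.05 s.
At the end, for the whole second after the job is handed in: The tester is in the black box; every soap is in the tub; the lid sits on the rim (centred to 6 mm, within 2.5 mm of its seated height, level with the tub to 0.04 rad); the tray is fully home in the bay (within 7 mm of the back stop, 8 mm sideways, 0.05 rad) and flat; all at rest (all of step 1 and all of step 2 and horizontal distance between lid_grip and tub below 0.006 m and z of lid_grip in the frame of tub between 0.015 and 0.0215 m and angle between the z axis of lid_grip and the z axis of tub, either way round below 0.04 rad and x of tub in the frame of bay above -0.007 m and y of tub in the frame of bay between -0.008 and 0.008 m and angle between the x axis of tub and the x axis of bay, either way round below 0.05 rad and angle between tub's own z axis and vertical below 0.04 rad and linear speed of each of tray, lid below 0.02 m/s); the robot touches nothing.
It fails at once if a bystander is moved more than 40 mm or tipped over (distance of any of mug, jar, bottle, candle, pot, bell from where it was at the start of the episode above 0.04 m or angle between any of mug, jar, bottle, candle, pot, bell's own z axis and vertical above 0.5 rad).
Of soapbar0, soapbar1, soapbar2, soapbar3, soapbar4 only 3 to 5 are there at a start; the rules pass over those that are not, and their reading is None.
At some moment in a run one of soapbar0, soapbar1, soapbar2, soapbar3, soapbar4, lid may be knocked a few centimetres aside while the robot is not near it.
Once in a run the grip may slacken for a moment while it holds something.
It also fails if it takes over 210 s, if anything falls off the work surface, if the arm or the gripper's body presses on something with over 40 N, if the wrist force passes 120 N, or if a joint passes its speed limit or range.

## Working session

There is one attempt and no reset: what is moved stays moved. The work goes in short steps, Python scripts to look and compute and a tool call to move; the robot and the scene stay as the last step left them, time stands still between calls to the robot, and variables do not carry over. Pictures are saved under pics/ and viewed, about 12 in all and at most 16, crops included, and the job is handed in when it is done.

Besides the shell and the picture viewer there is one more tool, called in YAML: its name, and indented under it one key for each argument. play_rows: Moves the arm, as the interface text tells. Its arguments: {"type":"object","properties":{"plan":{"type":"array"},"grip_force":{"type":"number"}},"required":["plan"]}

```bash
mkdir -p pics; cat > h.py <<'E'
import numpy as np, cv2
from rig import sense, optics, ctrl
def snap(n,f=None,crop=None,scale=1):
    c=optics.capture(n); im=c["img"]
    np.savez(f'/tmp/{n}.npz',**{k:np.array(v) for k,v in c.items()})
    if f:
        o=im
        if crop: o=im[crop[1]:crop[3],crop[0]:crop[2]]
        o=cv2.resize(o,None,fx=scale,fy=scale,interpolation=cv2.INTER_CUBIC)
        cv2.imwrite(f'pics/{f}.png',o)
    return c
def load(n): return dict(np.load(f'/tmp/{n}.npz'))
def px2w(c,u,v,z):
    R=c["world_to_cam"][:3,:3];t=c["world_to_cam"][:3,3]
    d=R.T@np.array([(u-c["cx"])/c["fx"],-(v-c["cy"])/c["fy"],-1.])
    o=-R.T@t
    return o+d*(z-o[2])/d[2]
def w2px(c,p):
    q=c["world_to_cam"][:3,:3]@np.array(p,float)+c["world_to_cam"][:3,3]
    return np.array([c["cx"]+c["fx"]*q[0]/-q[2], c["cy"]-c["fy"]*q[1]/-q[2]])
def st():
    s=sense(); R=s["ee_rot"]
    print('t',round(s["time_s"],2),'p',np.round(s["eef_pos"],1),'q',np.round(R,3),'F',np.round(s["force"],1),'g',round(float(s["grip_width"]),3),'j6',np.round(s["joints"][5],2))
E
python3 - <<'E'
from h import *
for n in("top","scene"):
    c=snap(n,n+'0',scale=1.25); print({k:np.round(v,3) for k,v in c.items() if k!='img'})
st()
E
```

```text
{'fx': np.float64(484.921), 'fy': np.float64(484.921), 'cx': np.float64(312.573), 'cy': np.float64(197.044), 'world_to_cam': array([[-1.300000e-02, -1.000000e+00,  5.000000e-03,  5.443000e+00],
       [ 9.950000e-01, -1.300000e-02,  9.500000e-02, -5.463060e+02],
       [-9.500000e-02,  6.000000e-03,  9.950000e-01, -1.481964e+03],
       [ 0.000000e+00,  0.000000e+00,  0.000000e+00,  1.000000e+00]])}
{'fx': np.float64(485.503), 'fy': np.float64(485.503), 'cx': np.float64(317.761), 'cy': np.float64(203.056), 'world_to_cam': array([[ 6.260000e-01,  7.800000e-01, -2.000000e-03, -3.504640e+02],
       [-5.550000e-01,  4.470000e-01,  7.020000e-01,  2.660710e+02],
       [ 5.480000e-01, -4.380000e-01,  7.120000e-01, -1.621634e+03],
       [ 0.000000e+00,  0.000000e+00,  0.000000e+00,  1.000000e+00]])}
t 0.1 p [ 236.7 -468.4  230.8] q [-0.001  0.973  0.232 -0.   ] F [ 0.2 -0.5  0. ] g 1.0 j6 -0.22
```

View pics/top0.png

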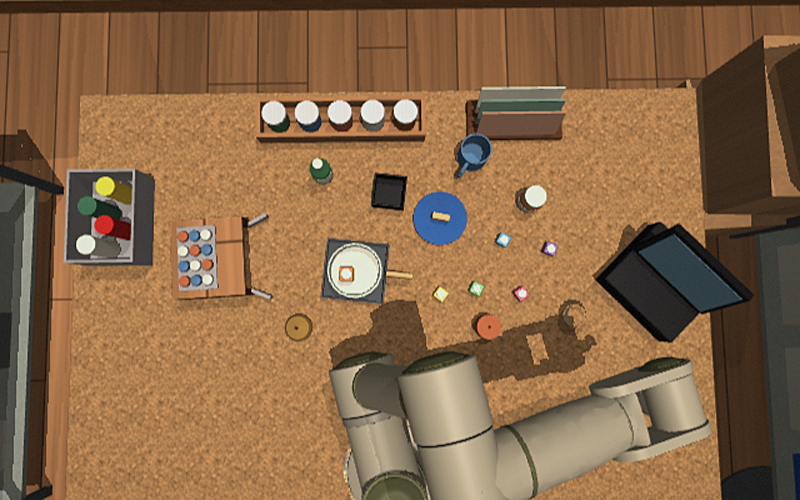

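View pics/scene0.png

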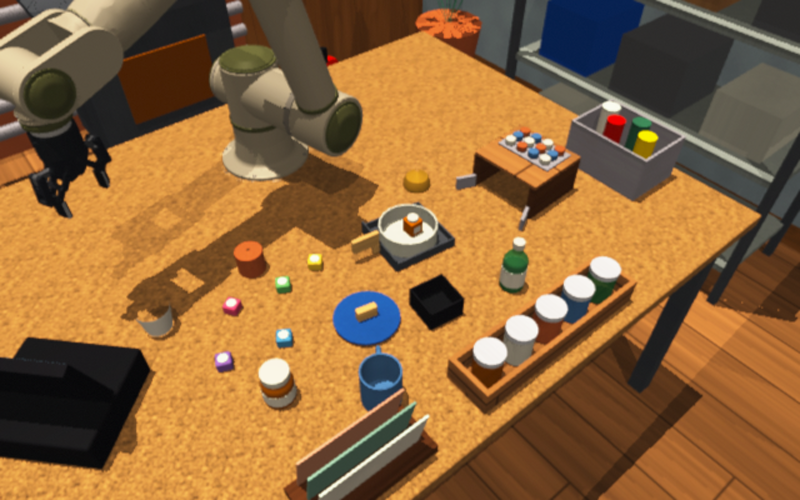

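```bash
python3 - <<'E'
from h import *
c=load('top'); im=c['img']
cv2.imwrite('pics/crop1.png',cv2.resize(im[140:270,130:330],None,fx=4,fy=4,interpolation=cv2.INTER_CUBIC))
hsv=cv2.cvtColor(im,cv2.COLOR_BGR2HSV)
for n,(u,v) in dict(blue=(503,240),violet=(550,248),pink=(520,293),green=(476,289),yellow=(441,294)).items():
    u/=1.25;v/=1.25;u=int(u);v=int(v)
    w=im[v-9:v+10,u-9:u+10].astype(int)
    m=(w.min(2)>140).astype(np.uint8)
    k,l,s,cc=cv2.connectedComponentsWithStats(m)
    i=1+np.argmax(s[1:,4]) if k>1 else 0
    p=cc[i]+[u-9,v-9]; print(n,p.round(1),s[i,4],px2w(c,*p,24).round(0))
for n,u,v,z in[('tub',355,271,48),('tester',346,273,44),('box',388,192,50),('lidgrip',441,217,41),('fin',400,275,64),('bay',212,258,99),('pot',575,316,56),('candle',488,326,58)]:
    print(n,px2w(c,u/1.25,v/1.25,z).round(0))
E
```

```text
blue [402.9 191.3] 42 [ 561. -284.   24.]
violet [440.5 198.3] 44 [ 537. -400.   24.]
pink [417.1 234.2] 40 [ 427. -324.   24.]
green [381.3 230.5] 50 [ 440. -213.   24.]
yellow [352.7 234.8] 42 [ 428. -124.   24.]
tub [485.  86.  48.]
tester [480. 109.  44.]
box [679.   3.  50.]
lidgrip [ 616. -127.   41.]
fin [473. -23.  64.]
bay [517. 421.  99.]
pot [ 369. -444.   56.]
candle [ 348. -233.   58.]
```

View pics/crop1.png

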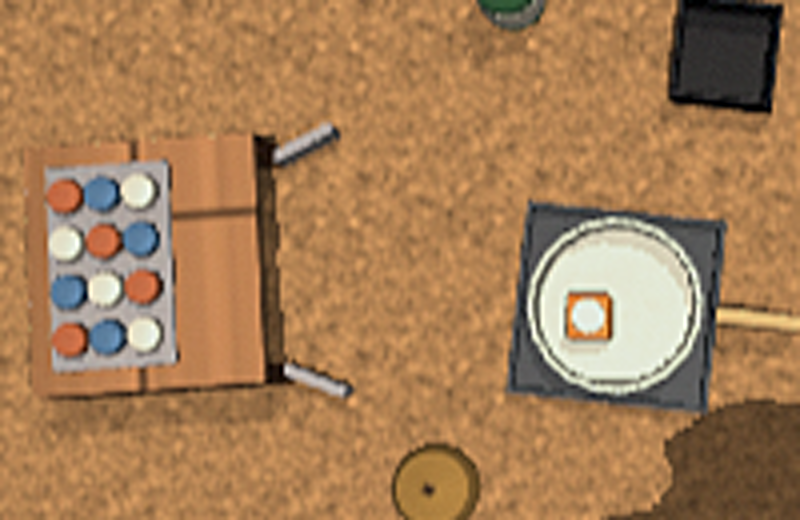

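```bash
python3 - <<'E'
from h import *
c=load('top')
def P(n,u,v,z):
    p=px2w(c,130+u/4,140+v/4,z); print(n,p.round(1)); return p
P('tub',616.5,304.5,48);P('tester',588,316,50)
cs=[P('tray',*q,6) for q in[(529,202),(725,220),(705,411),(510,393)]]
print('ctr',np.mean(cs,0))
d=(cs[0]+cs[3]-cs[1]-cs[2])/2; print('traydir x axis deg',np.degrees(np.arctan2(d[1],d[0])),np.linalg.norm(d))
bs=[P('bay',*q,99) for q in[(25,148),(253,133),(268,385),(38,398)]]
d=(bs[0]+bs[3]-bs[1]-bs[2])/2; e=bs[0]-bs[3]; f=bs[1]-bs[2]
print(d,np.linalg.norm(d),np.degrees(np.arctan2(d[1],d[0])),[np.degrees(np.arctan2(-x[0],x[1])) for x in(e,f)],np.linalg.norm(e),np.linalg.norm(f),np.mean(bs,0))
P('wing',335,131,34);P('wing',348,391,34)
E
```

```text
tub [486.9  86.   48. ]
tester [478.3 107.7  50. ]
tray [571.  156.6   6. ]
tray [554.8   2.3   6. ]
tray [405.1  19.8   6. ]
tray [421.1 171.9   6. ]
ctr [488.01630432  87.65209506   6.        ]
traydir x axis deg 83.98813876318292 154.07761482360465
bay [605.8 520.8  99. ]
bay [614.9 352.   99. ]
bay [428.2 339.2  99. ]
bay [421.  507.3  99. ]
[ -8.17515847 168.43808396   0.        ] 168.63635830848818 92.77867562441931 [np.float64(-85.84682316216849), np.float64(-86.05830028666455)] 185.32236679787295 187.10347112959712 [517.47761708 429.82084695  99.        ]
wing [625.3 304.2  34. ]
wing [424. 293.  34.]
```

play_rows:
  plan:
    - [15,36,0,0,0,0.07,0.3]
    - [15,36,0,0,0,0.07,0.3]
    - [15,36,0,0,0,0.07,0.3]
    - [15,36,0,0,0,0.07,0.3]
    - [15,36,0,0,0,0.07,0.3]

```text
time_s: 0.52
eef_pos: [310.0, -286.0, 227.6]
ee_rot: [-0.002, 0.917, 0.399, -0.001]
force: [0.8, -0.8, -0.1]
grip_width: 0.65
```

play_rows:
  plan:
    - [15,36,0,0,0,0.07,0.3]
    - [15,36,0,0,0,0.07,0.3]
    - [15,36,0,0,0,0.07,0.3]
    - [15,36,0,0,0,0.07,0.3]
    - [15,36,0,0,0,0.07,0.3]

```text
time_s: 0.93
eef_pos: [385.4, -96.1, 227.0]
ee_rot: [-0.003, 0.829, 0.559, -0.001]
force: [0.8, -0.8, -0.1]
grip_width: 0.653
```

play_rows:
  plan:
    - [15,36,0,0,0,0.07,0.3]
    - [15,36,0,0,0,0.07,0.3]
    - [15,36,0,0,0,0.07,0.3]
    - [15,36,0,0,0,0.07,0.3]
    - [15,36,0,0,0,0.07,0.3]

```text
time_s: 1.35
eef_pos: [461.2, 94.7, 226.8]
ee_rot: [-0.002, 0.713, 0.702, -0.002]
force: [0.7, -1.4, 0.4]
grip_width: 0.649
```

play_rows:
  plan:
    - [10,3,-20,0,0,0.015,0.3]
    - [0,0,0,0,0,0,0.3]

```text
time_s: 1.52
eef_pos: [472.3, 104.4, 205.9]
ee_rot: [-0.003, 0.703, 0.711, -0.001]
force: [-1.1, -0.4, -0.1]
grip_width: 0.651
```

```bash
python3 - <<'E'
from h import *
c=snap('wrist','w1'); print(c['world_to_cam'].round(3),c['fx'])
for p in[(478.3,107.7,50),(487,86.5,48)]:print(w2px(c,p))
st()
E
```

```text
[[ 1.00000e+00  1.20000e-02 -5.00000e-03 -4.72492e+02]
 [-1.20000e-02  9.46000e-01 -3.24000e-01 -5.84730e+01]
 [ 1.00000e-03  3.24000e-01  9.46000e-01 -3.91162e+02]
 [ 0.00000e+00  0.00000e+00  0.00000e+00  1.00000e+00]] 282.8487081177175
[326.80604116 179.11067256]
[334.18066242 197.04394848]
t 1.57 p [472.4 104.  208. ] q [-0.002  0.703  0.711 -0.   ] F [-1.1 -0.   0.7] g 0.65 j6 -0.04
```

View pics/w1.png

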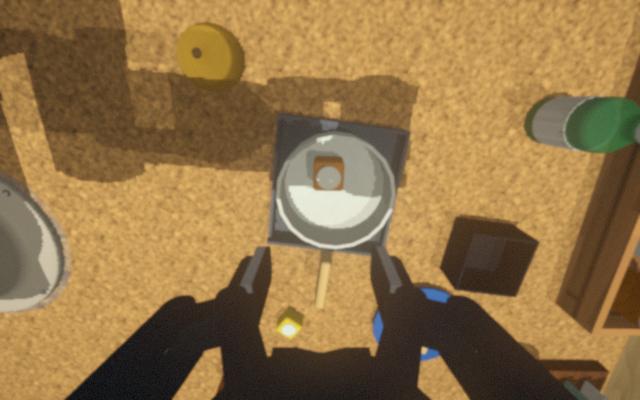

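play_rows:
  plan:
    - [7,1,-38,0,0,0,0.1]
    - [0,0,-38,0,0,0,0.1]
    - [0,0,-30,0,0,0,0.1]
    - [0,0,0,0,0,0,0.1]

```text
time_s: 1.9
eef_pos: [480.0, 101.8, 103.8]
ee_rot: [0.001, 0.706, 0.709, 0.002]
force: [-0.6, -0.6, -0.9]
grip_width: 0.552
```

```bash
python3 - <<'E'
from h import *
c=snap('wrist','w2'); st()
for p in[(478.3,107.7,50)]:print(w2px(c,p))
im=c['img'][60:330,160:480]; cv2.imwrite('pics/w2.png',cv2.resize(im,None,fx=2,fy=2))
E
```

```text
t 1.95 p [481.4 101.7 106.6] q [0.003 0.706 0.708 0.004] F [0.7 0.2 0.3] g 0.547 j6 -0.04
[317.96290832 211.0011838 ]
```

View pics/w2.png

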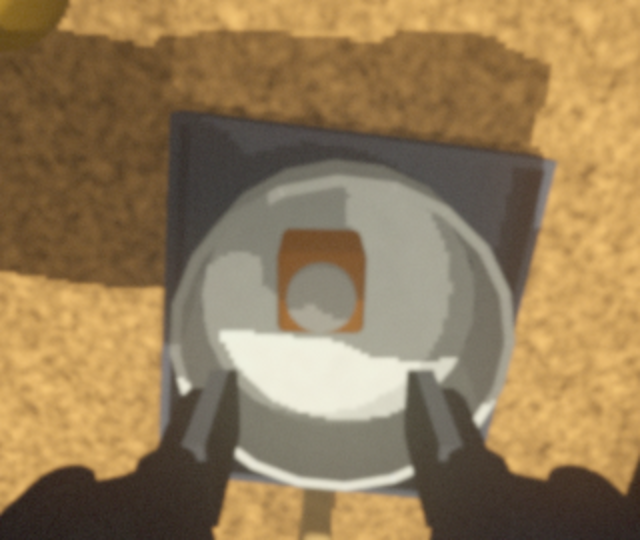

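play_rows:
  plan:
    - [-1,4,-30,0,0,0,0.1]
    - [0,0,-30,0,0,0,0.1]
    - [0,0,-20,0,0,0,0.1]
    - [0,0,0,0,0,0,0.1]

```text
time_s: 2.28
eef_pos: [486.0, 102.7, 35.2]
ee_rot: [0.009, 0.708, 0.706, 0.009]
force: [-0.8, -0.2, -0.7]
grip_width: 0.552
```

play_rows:
  plan:
    - [-6,3,0,0,0.025,0,0.1]
    - [0,0,0,0,0,0,0.1]

```text
time_s: 2.45
eef_pos: [482.2, 104.5, 40.0]
ee_rot: [0.001, 0.709, 0.705, 0.001]
force: [-0.5, -0.6, 0.1]
grip_width: 0.549
```

play_rows:
  plan:
    - [-3,1,-14,0,0.003,0,0.1]
    - [-1,1,-12,0,0.003,0,0.1]
    - [0,0,0,0,0,0,0.1]

```text
time_s: 2.7
eef_pos: [483.0, 105.4, 20.6]
ee_rot: [0.004, 0.709, 0.705, 0.004]
force: [-0.9, 0.1, 0.1]
grip_width: 0.544
```

play_rows:
  plan:
    - [-3,1,-6,0,0.012,0,0.1]
    - [-1,0,0,0,0,0,0.1]
    - [0,0,0,0,0,0,-1]
    - [0,0,0,0,0,0,-1]
    - [0,0,0,0,0,0,-1]
  grip_force: 50

```text
time_s: 3.12
eef_pos: [481.2, 106.0, 17.7]
ee_rot: [0.001, 0.71, 0.705, 0.001]
force: [0.5, -1.0, -1.2]
grip_width: 0.392
```

play_rows:
  plan:
    - [0,0,0,0,0,0,-1]
    - [0,0,0,0,0,0,-1]

```text
time_s: 3.28
eef_pos: [481.3, 106.0, 17.9]
ee_rot: [0.002, 0.71, 0.705, 0.001]
force: [0.8, 0.2, -1.1]
grip_width: 0.388
```

play_rows:
  plan:
    - [0,0,36,0,0,0,-1]
    - [0,0,36,0,0,0,-1]
    - [0,0,36,0,0,0,-1]
    - [20,-10,10,0,0,0,-1]
    - [35,-19,0,0,0,0,-1]

```text
time_s: 3.7
eef_pos: [530.8, 79.3, 140.2]
ee_rot: [-0.002, 0.708, 0.706, -0.002]
force: [0.2, 0.2, -1.0]
grip_width: 0.388
```

play_rows:
  plan:
    - [35,-19,0,0,0,0,-1]
    - [35,-19,0,0,0,0,-1]
    - [35,-19,0,0,0,0,-1]
    - [20,-10,0,0,0,0,-1]
    - [0,0,0,0,0,0,-1]

```text
time_s: 4.12
eef_pos: [664.4, 5.7, 141.9]
ee_rot: [0.001, 0.709, 0.706, -0.0]
force: [-0.5, -0.3, -0.3]
grip_width: 0.391
```

```bash
python3 - <<'E'
from h import *
c=snap('wrist','w3'); st()
for d in[(-40,-40),(40,-40),(40,40),(-40,40)]:print(w2px(c,(678+d[0],1+d[1],50)).round(0))
E
```

```text
t 4.17 p [663.1   6.6 141.7] q [-0.     0.708  0.706 -0.   ] F [-0.3 -0.7 -1.1] g 0.389 j6 -0.16
[292. 247.]
[378. 246.]
[384. 161.]
[289. 162.]
```

View pics/w3.png

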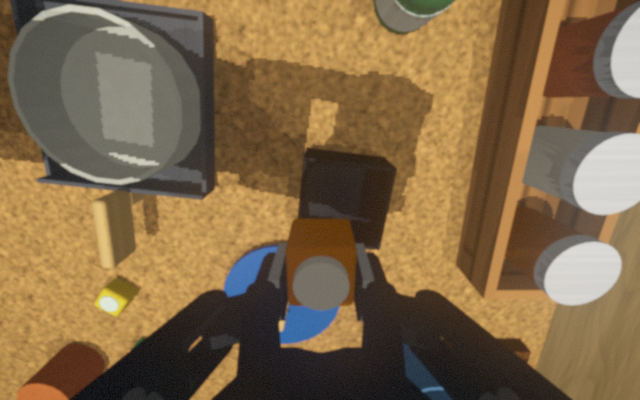

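play_rows:
  plan:
    - [17,-2,-25,0,0,-0.09,-1]
    - [0,0,-30,0,0,0,-1]
    - [0,0,-20,0,0,0,-1]
    - [0,0,0,0,0,0,-1]

```text
time_s: 4.5
eef_pos: [678.3, 6.7, 65.2]
ee_rot: [-0.0, 0.741, 0.672, -0.0]
force: [-1.3, 0.3, -0.9]
grip_width: 0.389
```

play_rows:
  plan:
    - [2,-2,-20,0,0,0,-1]
    - [0,0,-6,0,0,0,-1]
    - [0,0,0,0,0,0,-1]

```text
time_s: 4.75
eef_pos: [678.9, 6.6, 41.0]
ee_rot: [-0.0, 0.74, 0.673, -0.0]
force: [0.5, 0.3, -0.5]
grip_width: 0.386
```

play_rows:
  plan:
    - [0,0,0,0,0,0,0.05]
    - [0,0,0,0,0,0,0.05]
    - [0,0,0,0,0,0,0.05]

```text
time_s: 5.0
eef_pos: [679.8, 7.3, 45.5]
ee_rot: [0.002, 0.739, 0.673, 0.001]
force: [0.2, 0.3, -0.0]
grip_width: 0.526
```

play_rows:
  plan:
    - [0,0,35,0,0,0,0.05]
    - [0,0,35,0,0,0,0.05]
    - [-10,-20,35,0,0,0,0.05]
    - [-10,-35,0,0,0,0,0.3]
    - [-10,-30,0,0,0,0,0.3]

```text
time_s: 5.42
eef_pos: [649.4, -73.1, 158.7]
ee_rot: [0.003, 0.736, 0.677, 0.003]
force: [0.7, -1.3, -1.7]
grip_width: 0.651
```

```bash
python3 - <<'E'
from h import *
c=snap('wrist','w4'); st()
u=w2px(c,(681,4,30));print(u); cb=load('top')
E
```

```text
t 5.47 p [648.6 -78.6 160. ] q [0.005 0.738 0.675 0.003] F [-1.2 -4.5  1.8] g 0.649 j6 -0.21
[346.60728875 105.46738285]
```

View pics/w4.png

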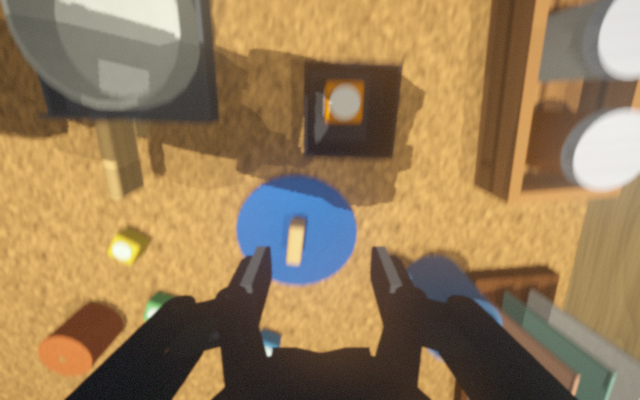

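```bash
python3 - <<'E'
from h import *
c=load('top');im=c['img']
cv2.imwrite('pics/c2.png',cv2.resize(im[180:246,340:454],None,fx=7,fy=7,interpolation=cv2.INTER_CUBIC))
E
```

```text
(no output)
```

View pics/c2.png

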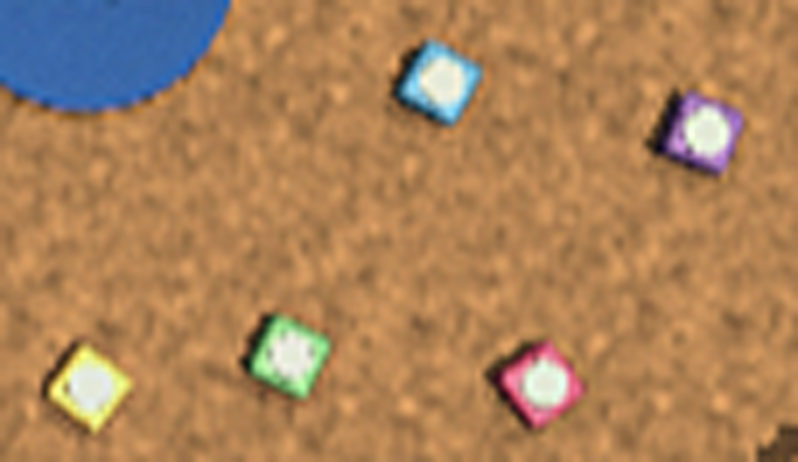

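play_rows:
  plan:
    - [-36,-8,-5,0,0,-0.1,0.2]
    - [-36,-8,-5,0,0,-0.1,0.2]
    - [-36,-8,-5,0,0,-0.1,0.2]
    - [-36,-8,-5,0,0,-0.1,0.2]
    - [-36,-8,-5,0,0,-0.1,0.2]

```text
time_s: 5.88
eef_pos: [466.9, -122.3, 139.3]
ee_rot: [0.012, 0.887, 0.462, 0.004]
force: [1.0, -1.8, 1.0]
grip_width: 0.601
```

play_rows:
  plan:
    - [-32,-6,-5,0,0,-0.1,0.2]
    - [0,0,0,0,0,0,0.2]

```text
time_s: 6.05
eef_pos: [428.3, -128.0, 134.6]
ee_rot: [0.012, 0.911, 0.412, 0.003]
force: [-0.9, 0.4, 0.1]
grip_width: 0.6
```

```bash
cat >> h.py <<'E'
from scipy.spatial.transform import Rotation as Rot
HUE=dict(pink=(165,178),blue=(95,108),violet=(125,150),yellow=(24,34),green=(48,75))
def look(g,z=24,yaw=True,f=None):
    """white dot of the soap nearest guess g, in the wrist picture"""
    c=snap('wrist',f); st(); s=sense(); q=s["ee_rot"]; R=Rot.from_quat([q[1],q[2],q[3],q[0]]).as_matrix()
    print('toolyaw',np.degrees(np.arctan2(R[1,0],R[0,0])).round(1),'tilt fix rx,ry',(-R[1,2]).round(3),R[0,2].round(3))
    u,v=w2px(c,(*g,z)); print('pred',u.round(),v.round())
    x0,y0=max(int(u)-40,0),max(int(v)-40,0)
    w=c['img'][y0:y0+80,x0:x0+80]; h=cv2.cvtColor(w,cv2.COLOR_BGR2HSV)
    m=((h[...,1]<70)&(h[...,2]>120)).astype(np.uint8)
    k,l,sx,cc=cv2.connectedComponentsWithStats(m)
    for i in range(1,k):
        if sx[i,4]>25:
            p=cc[i]+[x0,y0]; print('blob',p.round(1),sx[i,4],'->',px2w(c,*p,z).round(1))
    return c
E
python3 - <<'E'
from h import *
look((428,-124),f='w5')
E
```

```text
t 6.1 p [ 430.9 -128.5  135.7] q [0.013 0.91  0.414 0.004] F [ 0.4 -0.3 -0.1] g 0.597 j6 0.18
toolyaw 48.9 tilt fix rx,ry 0.02 0.019
pred 314.0 192.0
blob [314.  191.4] 301 -> [ 428.  -123.7   24. ]
```

View pics/w5.png

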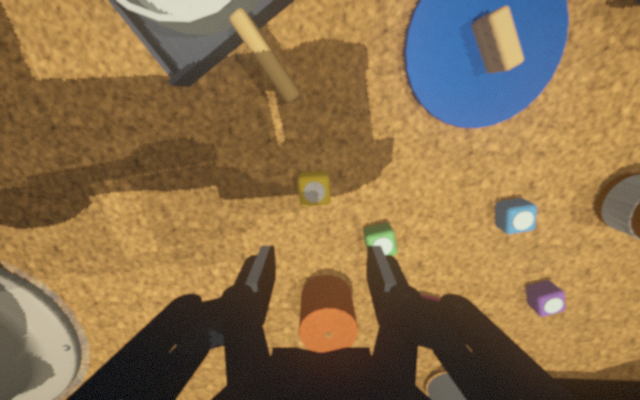

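play_rows:
  plan:
    - [-3,5,-35,0.02,0.02,0,0.2]
    - [0,0,-35,0,0,0,0.2]
    - [0,0,-30,0,0,0,0.2]
    - [0,0,0,0,0,0,0.2]

```text
time_s: 6.43
eef_pos: [433.8, -125.6, 38.4]
ee_rot: [0.006, 0.91, 0.415, 0.004]
force: [-1.0, 1.0, -0.9]
grip_width: 0.603
```

```bash
python3 - <<'E'
from h import *
look((428,-124))
E
```

```text
t 6.48 p [ 435.1 -126.3   40.9] q [0.008 0.91  0.415 0.005] F [0.3 0.4 0.8] g 0.6 j6 0.17
toolyaw 49.1 tilt fix rx,ry 0.01 0.016
pred 311.0 247.0
blob [310.1 247.6] 676 -> [ 427.6 -124.    24. ]
```

play_rows:
  plan:
    - [-8,2,-16,0.01,0.018,0,0.2]
    - [-2,0,-16,0,0.005,0,0.2]
    - [0,0,-4,0,0,0,0.2]
    - [0,0,0,0,0,0,0.2]

```text
time_s: 6.82
eef_pos: [431.7, -126.7, 11.3]
ee_rot: [0.004, 0.909, 0.417, 0.001]
force: [-0.6, 0.4, -0.1]
grip_width: 0.596
```

play_rows:
  plan:
    - [-4,2,-8,0,0.008,0,0.2]
    - [0,0,-2,0,0,0,0.2]
    - [0,0,0,0,0,0,0.2]

```text
time_s: 7.07
eef_pos: [430.3, -125.7, 4.4]
ee_rot: [0.005, 0.908, 0.418, -0.001]
force: [-0.4, 0.3, 0.4]
grip_width: 0.6
```

play_rows:
  plan:
    - [-2,1,-2,0,0.004,0,-1]
    - [0,0,0,0,0,0,-1]
    - [0,0,0,0,0,0,-1]
    - [0,0,0,0,0,0,-1]
    - [0,0,0,0,0,0,-1]

```text
time_s: 7.48
eef_pos: [429.0, -124.9, 3.8]
ee_rot: [0.005, 0.908, 0.418, -0.003]
force: [0.0, -0.8, 0.4]
grip_width: 0.344
```

play_rows:
  plan:
    - [0,0,20,0,0,0.05,-1]
    - [7,20,40,0,0,0.05,-1]
    - [10,38,30,0,0,0,-1]
    - [10,38,0,0,0,0,-1]
    - [10,38,0,0,0,0,-1]

```text
time_s: 7.9
eef_pos: [464.5, 3.1, 92.5]
ee_rot: [0.005, 0.888, 0.46, -0.002]
force: [0.1, -0.3, -1.2]
grip_width: 0.337
```

play_rows:
  plan:
    - [10,38,0,0,0,0,-1]
    - [10,32,0,0,0,0,-1]
    - [0,0,0,0,0,0,-1]

```text
time_s: 8.15
eef_pos: [486.0, 81.6, 94.2]
ee_rot: [0.005, 0.887, 0.462, -0.0]
force: [0.2, 0.4, -0.6]
grip_width: 0.337
```

```bash
python3 - <<'E'
from h import *
c=look((488,87),z=48,f='w6')
for a in range(0,360,45):
    p=w2px(c,(488+62*np.cos(np.radians(a)),87.5+62*np.sin(np.radians(a)),48));cv2.circle(c['img'],(int(p[0]),int(p[1])),2,(0,0,255),-1)
cv2.imwrite('pics/w6.png',c['img'])
E
```

```text
t 8.2 p [485.4  79.7  94. ] q [ 0.005  0.887  0.462 -0.001] F [0.4 0.  0.8] g 0.336 j6 0.55
toolyaw 55.0 tilt fix rx,ry 0.01 0.004
pred 317.0 215.0
blob [316.  206.2] 5030 -> [491.3  93.2  48. ]
```

View pics/w6.png

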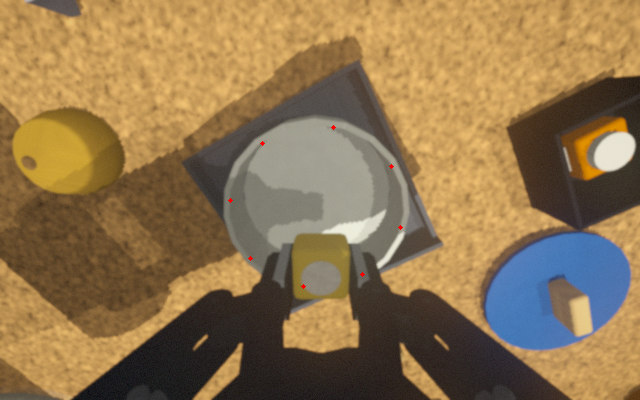

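play_rows:
  plan:
    - [4,10,-20,0.01,0.004,0,-1]
    - [-1,0,-25,0,0,0,-1]
    - [-1,0,-20,0,0.005,0,-1]
    - [0,0,0,0,0,0,-1]

```text
time_s: 8.53
eef_pos: [487.7, 88.1, 27.7]
ee_rot: [-0.0, 0.887, 0.462, -0.001]
force: [-0.7, 0.3, -0.2]
grip_width: 0.339
```

play_rows:
  plan:
    - [2,2,-12,0,0,0,-1]
    - [0,0,-4,0,0,0,-1]
    - [0,0,0,0,0,0,-1]
    - [0,0,0,0,0,0,-0.05]
    - [0,0,0,0,0,0,-0.05]

```text
time_s: 8.95
eef_pos: [490.4, 86.5, 14.0]
ee_rot: [0.0, 0.888, 0.461, -0.001]
force: [0.2, 0.4, 0.1]
grip_width: 0.472
```

play_rows:
  plan:
    - [0,0,0,0,0,0,-0.05]
    - [0,0,30,0,0,0,-0.05]
    - [0,0,35,0,0,0,0.0]
    - [-5,-25,30,0,0,0,0.2]
    - [-5,-40,0,0,0,0,0.2]

```text
time_s: 9.37
eef_pos: [479.9, 23.5, 114.9]
ee_rot: [0.001, 0.886, 0.463, -0.001]
force: [2.0, -0.2, 0.0]
grip_width: 0.601
```

play_rows:
  plan:
    - [-5,-41,0,0,0,0,0.2]
    - [-5,-41,0,0,0,0,0.2]
    - [-5,-41,0,0,0,0,0.2]
    - [-5,-41,0,0,0,0,0.2]
    - [-10,-41,0,0,0,0,0.2]

```text
time_s: 9.78
eef_pos: [450.1, -184.3, 121.7]
ee_rot: [0.006, 0.885, 0.466, 0.004]
force: [0.2, -0.5, -0.7]
grip_width: 0.595
```

play_rows:
  plan:
    - [-10,-30,-20,0,0,0.06,0.2]
    - [0,0,-20,0,0,0,0.2]
    - [0,0,0,0,0,0,0.2]

```text
time_s: 10.03
eef_pos: [438.6, -224.1, 83.8]
ee_rot: [0.01, 0.872, 0.49, 0.005]
force: [-0.9, 0.4, 0.2]
grip_width: 0.596
```

```bash
python3 - <<'E'
from h import *
look((440,-213))
c=load('wrist')
E
```

```text
t 10.08 p [ 439.4 -224.4   85.5] q [0.011 0.871 0.49  0.005] F [ 0.5 -0.4  0. ] g 0.594 j6 -0.17
toolyaw 58.7 tilt fix rx,ry 0.015 0.02
pred 312.0 203.0
blob [312.5 202.2] 513 -> [ 440.5 -212.6   24. ]
```

play_rows:
  plan:
    - [0,12,-25,0.015,0.02,0,0.2]
    - [-2,0,-25,0,0.005,0,0.2]
    - [-2,0,-15,0,0.005,0,0.2]
    - [0,0,0,0,0,0,0.2]

```text
time_s: 10.42
eef_pos: [438.7, -211.3, 24.7]
ee_rot: [0.001, 0.871, 0.491, -0.003]
force: [0.0, 0.7, -0.0]
grip_width: 0.599
```

play_rows:
  plan:
    - [0,-1,-14,0,0,0,0.2]
    - [0,0,-10,0,0,0,0.2]
    - [0,0,0,0,0,0,0.2]

```text
time_s: 10.67
eef_pos: [441.6, -211.6, 4.3]
ee_rot: [0.004, 0.87, 0.493, -0.002]
force: [-0.7, 0.7, -0.2]
grip_width: 0.597
```

play_rows:
  plan:
    - [-1,-1,-2,0,0.004,0,-1]
    - [0,0,0,0,0,0,-1]
    - [0,0,0,0,0,0,-1]
    - [0,0,0,0,0,0,-1]
    - [0,0,0,0,0,0,-1]

```text
time_s: 11.08
eef_pos: [442.6, -213.2, 6.3]
ee_rot: [0.006, 0.87, 0.493, -0.003]
force: [-0.4, -0.8, -0.3]
grip_width: 0.336
```

play_rows:
  plan:
    - [0,0,30,0,0,0,-1]
    - [5,20,40,0,0,0,-1]
    - [8,38,25,0,0,-0.04,-1]
    - [8,38,0,0,0,-0.04,-1]
    - [8,38,0,0,0,0,-1]

```text
time_s: 11.5
eef_pos: [470.8, -83.4, 103.7]
ee_rot: [0.006, 0.892, 0.452, -0.001]
force: [1.5, -0.4, -1.2]
grip_width: 0.339
```

play_rows:
  plan:
    - [8,38,0,0,0,0,-1]
    - [8,38,0,0,0,0,-1]
    - [8,38,0,0,0,0,-1]
    - [8,38,0,0,0,0,-1]
    - [8,25,0,0,0,0,-1]

```text
time_s: 11.92
eef_pos: [511.5, 103.8, 107.0]
ee_rot: [0.007, 0.892, 0.451, 0.001]
force: [0.8, -1.7, 0.9]
grip_width: 0.343
```

```bash
python3 - <<'E'
from h import *
look((490,88),z=30)
E
```

```text
t 11.97 p [512.5 106.6 107.2] q [0.007 0.892 0.452 0.002] F [-2.7  2.   0.4] g 0.345 j6 0.63
toolyaw 53.7 tilt fix rx,ry 0.011 0.01
pred 310.0 235.0
blob [305.2 215.2] 2793 -> [498.1 104.7  30. ]
blob [309.5 230. ] 189 -> [492.7  91.7  30. ]
blob [320.8 267.8] 401 -> [478.2  55.7  30. ]
```

play_rows:
  plan:
    - [-2,10,-25,0.011,0.01,0,-1]
    - [0,0,-30,0,0,0,-1]
    - [-1,0,-20,0,0.003,0,-1]
    - [0,0,0,0,0,0,-1]

```text
time_s: 12.3
eef_pos: [510.6, 120.8, 31.8]
ee_rot: [0.0, 0.891, 0.455, 0.001]
force: [-0.6, -0.0, -0.6]
grip_width: 0.333
```

play_rows:
  plan:
    - [0,-2,-12,0,0,0,-1]
    - [0,0,-4,0,0,0,-1]
    - [0,0,0,0,0,0,-1]
    - [0,0,0,0,0,0,-0.1]
    - [0,0,0,0,0,0,-0.1]

```text
time_s: 12.72
eef_pos: [512.3, 118.2, 19.1]
ee_rot: [0.001, 0.891, 0.454, 0.003]
force: [-0.2, 0.1, 0.1]
grip_width: 0.449
```

play_rows:
  plan:
    - [0,0,0,0,0,0,-0.1]
    - [0,0,30,0,0,0,-0.1]
    - [0,0,35,0,0,0,0.0]
    - [-10,-30,30,0,0,0,0.2]
    - [-10,-40,0,0,0,0,0.2]

```text
time_s: 13.13
eef_pos: [493.4, 52.3, 118.7]
ee_rot: [0.002, 0.889, 0.457, 0.004]
force: [1.7, -2.4, 0.7]
grip_width: 0.601
```

play_rows:
  plan:
    - [-8,-41,0,0,0,0,0.2]
    - [-8,-41,0,0,0,0,0.2]
    - [-8,-41,0,0,0,0,0.2]
    - [-8,-41,0,0,0,0,0.2]
    - [-10,-41,0,0,0,-0.05,0.2]

```text
time_s: 13.55
eef_pos: [451.3, -153.9, 125.5]
ee_rot: [0.007, 0.899, 0.437, 0.009]
force: [1.0, -0.3, 0.1]
grip_width: 0.6
```

play_rows:
  plan:
    - [-8,-41,0,0,0,-0.05,0.2]
    - [-8,-41,0,0,0,-0.05,0.2]
    - [-6,-41,-20,0,0,-0.05,0.2]
    - [-5,-15,-15,0,0,0,0.2]
    - [0,0,0,0,0,0,0.2]

```text
time_s: 13.97
eef_pos: [422.6, -296.6, 97.0]
ee_rot: [0.014, 0.933, 0.36, 0.01]
force: [0.2, 0.0, -0.6]
grip_width: 0.602
```

```bash
python3 - <<'E'
from h import *
look((427,-324))
E
```

```text
t 14.02 p [ 423.4 -295.7   98.2] q [0.014 0.933 0.361 0.01 ] F [-0.2 -0.4 -0.1] g 0.597 j6 -0.01
toolyaw 42.3 tilt fix rx,ry 0.019 0.029
pred 345.0 227.0
blob [344.5 227.9] 436 -> [ 426.1 -324.6   24. ]
```

play_rows:
  plan:
    - [2,-28,-25,0.019,0.029,0,0.2]
    - [-1,0,-30,0,0.005,0,0.2]
    - [-2,0,-20,0,0.005,0,0.2]
    - [0,0,0,0,0,0,0.2]

```text
time_s: 14.35
eef_pos: [425.8, -323.0, 27.0]
ee_rot: [0.002, 0.932, 0.362, -0.003]
force: [0.6, 0.3, -0.4]
grip_width: 0.603
```

```bash
python3 - <<'E'
from h import *
look((426.5,-324.3))
E
```

```text
t 14.4 p [ 426.6 -323.3   28.8] q [ 0.003  0.932  0.363 -0.003] F [-0.7  0.1  0.9] g 0.602 j6 -0.03
toolyaw 42.5 tilt fix rx,ry 0.007 -0.003
pred 322.0 253.0
blob [321.5 253.4] 813 -> [ 426.3 -324.1   24. ]
```

play_rows:
  plan:
    - [-1,-1,-15,0.005,0,0,0.2]
    - [-1,0,-10,0,0,0,0.2]
    - [0,0,0,0,0,0,0.2]

```text
time_s: 14.65
eef_pos: [427.7, -323.5, 8.7]
ee_rot: [0.004, 0.931, 0.364, -0.0]
force: [0.1, 0.1, 0.3]
grip_width: 0.599
```

play_rows:
  plan:
    - [-1,0,-3,0,0.004,0,-1]
    - [0,0,0,0,0,0,-1]
    - [0,0,0,0,0,0,-1]
    - [0,0,0,0,0,0,-1]
    - [0,0,0,0,0,0,-1]

```text
time_s: 15.07
eef_pos: [428.7, -323.6, 10.1]
ee_rot: [0.006, 0.931, 0.365, -0.001]
force: [-0.3, -0.2, -0.9]
grip_width: 0.343
```

play_rows:
  plan:
    - [0,0,30,0,0,0,-1]
    - [4,20,40,0,0,0.05,-1]
    - [4,38,25,0,0,0.05,-1]
    - [4,38,0,0,0,0.05,-1]
    - [4,38,0,0,0,0.05,-1]

```text
time_s: 15.48
eef_pos: [443.8, -193.7, 107.3]
ee_rot: [0.008, 0.89, 0.455, -0.0]
force: [1.1, 0.7, -0.2]
grip_width: 0.346
```

play_rows:
  plan:
    - [4,38,0,0,0,0,-1]
    - [4,38,0,0,0,0,-1]
    - [4,38,0,0,0,0,-1]
    - [4,38,0,0,0,0,-1]
    - [4,35,0,0,0,0,-1]

```text
time_s: 15.9
eef_pos: [463.6, 1.5, 110.6]
ee_rot: [0.01, 0.89, 0.455, 0.002]
force: [-0.1, 0.1, -0.1]
grip_width: 0.342
```

```bash
python3 - <<'E'
from h import *
look((490,88),z=30,f='w7')
E
```

```text
t 15.95 p [463.5   6.6 110.6] q [0.009 0.889 0.457 0.002] F [-2.3  4.4 -0.8] g 0.341 j6 0.4
toolyaw 54.4 tilt fix rx,ry 0.015 0.012
pred 278.0 98.0
blob [277.5  98.4] 4521 -> [489.2  87.8  30. ]
blob [276.7  95.2] 563 -> [490.1  90.   30. ]
```

View pics/w7.png

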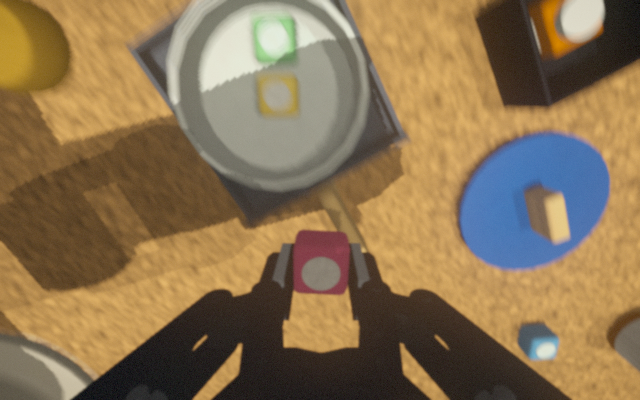

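play_rows:
  plan:
    - [3,27,0,0.015,0.012,0,-1]
    - [2,24,-30,0,0,0,-1]
    - [0,0,-30,0,0,0,-1]
    - [0,0,0,0,0,0,-1]

```text
time_s: 16.28
eef_pos: [469.9, 63.4, 51.6]
ee_rot: [0.002, 0.888, 0.46, 0.003]
force: [-0.0, 0.6, -0.5]
grip_width: 0.342
```

play_rows:
  plan:
    - [-2,-4,-16,0,0.005,0,-1]
    - [-1,0,-14,0,0,0,-1]
    - [0,0,0,0,0,0,-1]

```text
time_s: 16.53
eef_pos: [467.7, 58.9, 23.1]
ee_rot: [0.001, 0.888, 0.46, 0.001]
force: [-0.9, 0.2, -0.2]
grip_width: 0.344
```

play_rows:
  plan:
    - [1,1,-7,0,0,0,-1]
    - [0,0,0,0,0,0,-1]
    - [0,0,0,0,0,0,-0.1]
    - [0,0,0,0,0,0,-0.1]
    - [0,0,0,0,0,0,-0.1]

```text
time_s: 16.95
eef_pos: [471.6, 58.4, 20.5]
ee_rot: [0.003, 0.888, 0.459, 0.004]
force: [0.4, -0.4, -0.4]
grip_width: 0.446
```

play_rows:
  plan:
    - [0,0,30,0,0,0,-0.1]
    - [0,0,35,0,0,0,0.0]
    - [7,-20,35,0,0,0.11,0.2]
    - [10,-32,0,0,0,0.11,0.2]
    - [10,-32,0,0,0,0.11,0.2]

```text
time_s: 17.37
eef_pos: [496.8, -23.8, 127.4]
ee_rot: [0.003, 0.796, 0.605, 0.003]
force: [0.5, -0.3, -0.6]
grip_width: 0.603
```

play_rows:
  plan:
    - [8,-30,0,0,0,0.12,0.2]
    - [8,-30,0,0,0,0.12,0.2]
    - [8,-30,0,0,0,0.12,0.2]
    - [8,-30,0,0,0,0.12,0.2]
    - [8,-30,0,0,0,0.12,0.2]

```text
time_s: 17.78
eef_pos: [539.1, -181.8, 132.6]
ee_rot: [0.006, 0.572, 0.82, 0.006]
force: [1.4, -0.1, 0.3]
grip_width: 0.6
```

play_rows:
  plan:
    - [8,-30,0,0,0,0.12,0.2]
    - [8,-30,0,0,0,0.12,0.2]
    - [8,-30,0,0,0,0.12,0.2]
    - [8,-30,0,0,0,0.12,0.2]
    - [0,0,0,0,0,0.12,0.2]

```text
time_s: 18.2
eef_pos: [571.6, -313.5, 134.9]
ee_rot: [0.006, 0.294, 0.956, 0.007]
force: [-0.9, 0.8, -1.0]
grip_width: 0.6
```

```bash
python3 - <<'E'
from h import *
look((561,-284))
E
```

```text
t 18.25 p [ 571.5 -311.4  134.9] q [0.005 0.29  0.957 0.007] F [-0.1 -0.4 -0.5] g 0.6 j6 -1.67
toolyaw 146.3 tilt fix rx,ry -0.011 0.014
pred 339.0 168.0
blob [340.3 167.3] 460 -> [ 561.2 -283.3   24. ]
```

play_rows:
  plan:
    - [-10,28,-30,-0.01,0.014,-0.03,0.2]
    - [-1,0,-35,0,0.003,0,0.2]
    - [-1,0,-30,0,0.003,0,0.2]
    - [0,0,-10,0,0,0,0.2]
    - [0,0,0,0,0,0,0.2]

```text
time_s: 18.67
eef_pos: [559.1, -281.1, 30.0]
ee_rot: [-0.0, 0.31, 0.951, -0.002]
force: [-0.7, -1.2, 1.1]
grip_width: 0.605
```

```bash
python3 - <<'E'
from h import *
look((561,-283.5))
E
```

```text
t 18.72 p [ 559.4 -281.3   31. ] q [-0.     0.31   0.951 -0.002] F [ 0.3  0.3 -0.3] g 0.599 j6 -1.59
toolyaw 143.9 tilt fix rx,ry 0.003 -0.001
pred 320.0 255.0
blob [321.  255.3] 894 -> [ 561.6 -283.4   24. ]
```

play_rows:
  plan:
    - [2,-2,-15,0,0,0,0.2]
    - [-1,0,-12,0,0,0,0.2]
    - [0,0,0,0,0,0,0.2]

```text
time_s: 18.97
eef_pos: [563.0, -284.6, 8.8]
ee_rot: [0.004, 0.311, 0.95, -0.003]
force: [-0.4, 0.1, 0.3]
grip_width: 0.6
```

play_rows:
  plan:
    - [0,0,-3,0,0,0,-1]
    - [0,0,0,0,0,0,-1]
    - [0,0,0,0,0,0,-1]
    - [0,0,0,0,0,0,-1]
    - [0,0,0,0,0,0,-1]

```text
time_s: 19.38
eef_pos: [564.6, -285.9, 10.3]
ee_rot: [0.007, 0.312, 0.95, -0.004]
force: [-0.2, 0.2, -0.4]
grip_width: 0.337
```

play_rows:
  plan:
    - [0,0,35,0,0,0,-1]
    - [-3,15,40,0,0,0,-1]
    - [-5,36,20,0,0,0,-1]
    - [-5,36,0,0,0,0,-1]
    - [-5,36,0,0,0,0,-1]

```text
time_s: 19.8
eef_pos: [545.2, -165.0, 109.3]
ee_rot: [0.008, 0.316, 0.949, -0.004]
force: [0.6, 0.4, -0.5]
grip_width: 0.345
```

play_rows:
  plan:
    - [-5,38,0,0,0,0,-1]
    - [-5,38,0,0,0,0,-1]
    - [-5,38,0,0,0,0,-1]
    - [-5,38,0,0,0,0,-1]
    - [-5,38,0,0,0,0,-1]

```text
time_s: 20.22
eef_pos: [518.4, 32.3, 113.1]
ee_rot: [0.012, 0.317, 0.948, -0.004]
force: [1.0, -0.1, 0.4]
grip_width: 0.337
```

```bash
python3 - <<'E'
from h import *
look((490,88),z=30)
E
```

```text
t 20.27 p [516.9  38.4 113. ] q [ 0.011  0.315  0.949 -0.003] F [-1.   7.  -0.8] g 0.34 j6 -1.07
toolyaw 143.2 tilt fix rx,ry 0.013 0.019
pred 357.0 135.0
blob [376.7  97.7] 192 -> [476.2 115.7  30. ]
blob [357.5 133.1] 314 -> [489.   89.7  30. ]
blob [320.2 136. ] 102 -> [473.3  65.2  30. ]
blob [365.1 162.3] 1516 -> [511.8  81.4  30. ]
```

play_rows:
  plan:
    - [0,28,-20,0.013,0.019,0.01,-1]
    - [-1,1,-30,0,0.002,0,-1]
    - [0,0,-10,0,0,0,-1]
    - [0,0,0,0,0,0,-1]

```text
time_s: 20.6
eef_pos: [516.3, 72.7, 54.3]
ee_rot: [0.002, 0.307, 0.952, 0.001]
force: [1.1, 0.3, 0.1]
grip_width: 0.34
```

```bash
python3 - <<'E'
from h import *
look((489,89.7),z=30,f='w8')
E
```

```text
t 20.65 p [516.5  72.3  55. ] q [0.002 0.307 0.952 0.001] F [ 0.1  0.6 -0.3] g 0.338 j6 -1.03
toolyaw 144.2 tilt fix rx,ry 0.0 0.004
pred 318.0 189.0
blob [309.7 156.2] 815 -> [469.5  97.8  30. ]
blob [341.9 184.5] 105 -> [495.1 103.4  30. ]
blob [314.2 193.3] 751 -> [489.7  86.3  30. ]
blob [288.8 192.1] 56 -> [479.9  74.   30. ]
blob [316.7 218. ] 1202 -> [504.1  77.7  30. ]
```

View pics/w8.png

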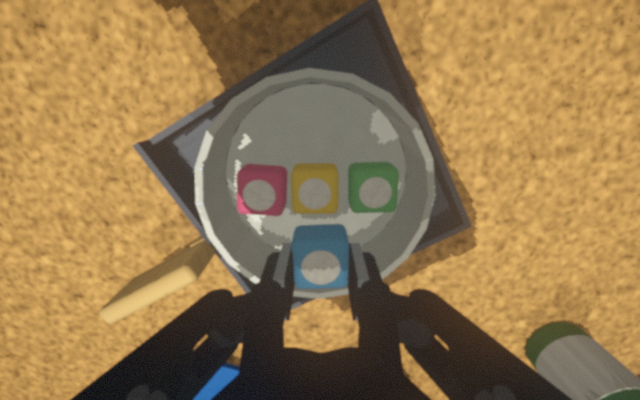

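play_rows:
  plan:
    - [0,-4,-16,0,0.003,0,-1]
    - [0,0,-16,0,0,0,-1]
    - [0,0,0,0,0,0,-1]

```text
time_s: 20.9
eef_pos: [519.3, 65.9, 26.4]
ee_rot: [0.004, 0.309, 0.951, 0.001]
force: [-0.4, 0.8, 0.5]
grip_width: 0.34
```

play_rows:
  plan:
    - [-3,2,-9,0,0.005,0,-1]
    - [0,0,0,0,0,0,-1]
    - [0,0,0,0,0,0,-0.1]
    - [0,0,0,0,0,0,-0.1]
    - [0,0,0,0,0,0,-0.1]

```text
time_s: 21.32
eef_pos: [518.9, 66.1, 21.6]
ee_rot: [0.004, 0.31, 0.951, 0.0]
force: [0.2, 0.2, -0.2]
grip_width: 0.452
```

play_rows:
  plan:
    - [0,0,30,0,0,0,-0.1]
    - [0,0,35,0,0,0,0.0]
    - [0,-20,35,0,0,0.05,0.2]
    - [4,-41,0,0,0,0.05,0.2]
    - [4,-41,0,0,0,0.05,0.2]

```text
time_s: 21.73
eef_pos: [525.5, -33.0, 128.3]
ee_rot: [0.005, 0.231, 0.973, -0.0]
force: [0.3, -0.5, -0.7]
grip_width: 0.599
```

play_rows:
  plan:
    - [2,-41,0,0,0,0.02,0.2]
    - [2,-41,0,0,0,0,0.2]
    - [2,-41,0,0,0,0,0.2]
    - [2,-41,0,0,0,0,0.2]
    - [2,-41,0,0,0,0,0.2]

```text
time_s: 22.15
eef_pos: [535.7, -242.5, 133.8]
ee_rot: [0.009, 0.218, 0.976, -0.001]
force: [1.2, 0.8, 0.1]
grip_width: 0.598
```

play_rows:
  plan:
    - [2,-41,0,0,0,0,0.2]
    - [2,-41,0,0,0,0,0.2]
    - [2,-41,0,0,0,0,0.2]
    - [0,-15,-10,0,0,0,0.2]
    - [0,0,0,0,0,0,0.2]

```text
time_s: 22.57
eef_pos: [539.1, -390.7, 126.0]
ee_rot: [0.012, 0.221, 0.975, -0.003]
force: [-0.7, 1.1, -0.5]
grip_width: 0.597
```

```bash
python3 - <<'E'
from h import *
look((537,-400))
E
```

```text
t 22.62 p [ 539.5 -389.8  127.3] q [ 0.012  0.221  0.975 -0.003] F [-0.1 -0.9  0.4] g 0.602 j6 -1.93
toolyaw 154.5 tilt fix rx,ry 0.012 0.023
pred 311.0 198.0
blob [310.  197.7] 754 -> [ 536.6 -401.1   24. ]
```

play_rows:
  plan:
    - [-3,-11,-30,0.012,0.023,0,0.2]
    - [-1,0,-35,0,0.003,0,0.2]
    - [-1,0,-25,0,0.003,0,0.2]
    - [0,0,-10,0,0,0,0.2]
    - [0,0,0,0,0,0,0.2]

```text
time_s: 23.03
eef_pos: [537.1, -396.5, 30.3]
ee_rot: [-0.0, 0.219, 0.976, -0.002]
force: [-0.5, 0.8, -0.6]
grip_width: 0.595
```

```bash
python3 - <<'E'
from h import *
look((536.6,-401))
E
```

```text
t 23.08 p [ 537.5 -396.8   31.5] q [ 0.     0.219  0.976 -0.003] F [ 0.7 -0.  -0. ] g 0.603 j6 -1.94
toolyaw 154.7 tilt fix rx,ry 0.005 -0.001
pred 315.0 252.0
blob [316.5 253.2] 978 -> [ 537.7 -400.4   24. ]
```

play_rows:
  plan:
    - [-1,-4,-15,0,0,0,0.2]
    - [-1,0,-14,0,0,0,0.2]
    - [0,0,-2,0,0,0,0.2]

```text
time_s: 23.33
eef_pos: [537.9, -401.4, 3.8]
ee_rot: [0.004, 0.218, 0.976, -0.005]
force: [0.8, 0.6, 0.8]
grip_width: 0.598
```

play_rows:
  plan:
    - [-1,0,-3,0,0.003,0,-1]
    - [0,0,0,0,0,0,-1]
    - [0,0,0,0,0,0,-1]
    - [0,0,0,0,0,0,-1]
    - [0,0,0,0,0,0,-1]

```text
time_s: 23.75
eef_pos: [537.3, -402.0, 1.7]
ee_rot: [0.003, 0.218, 0.976, -0.006]
force: [0.0, -0.1, -0.3]
grip_width: 0.342
```

play_rows:
  plan:
    - [0,0,35,0,0,0,-1]
    - [-3,15,40,0,0,0,-1]
    - [-4,40,20,0,0,-0.05,-1]
    - [-4,40,0,0,0,-0.05,-1]
    - [-4,40,0,0,0,-0.05,-1]

```text
time_s: 24.17
eef_pos: [520.4, -271.2, 98.8]
ee_rot: [0.005, 0.297, 0.955, -0.006]
force: [0.6, -0.4, 0.3]
grip_width: 0.338
```

play_rows:
  plan:
    - [-6,40,0,0,0,-0.03,-1]
    - [-6,40,0,0,0,0,-1]
    - [-6,40,0,0,0,0,-1]
    - [-6,40,0,0,0,0,-1]
    - [-6,40,0,0,0,0,-1]

```text
time_s: 24.58
eef_pos: [488.7, -64.8, 102.3]
ee_rot: [0.008, 0.314, 0.949, -0.007]
force: [1.7, 0.8, -1.2]
grip_width: 0.342
```

play_rows:
  plan:
    - [-6,40,0,0,0,0,-1]
    - [-6,40,0,0,0,0,-1]
    - [-6,40,0,0,0,0,-1]
    - [-6,40,0,0,0,0,-1]
    - [0,0,0,0,0,0,-1]

```text
time_s: 25.0
eef_pos: [461.3, 105.4, 104.8]
ee_rot: [0.01, 0.313, 0.95, -0.006]
force: [1.2, -0.1, -0.0]
grip_width: 0.339
```

```bash
python3 - <<'E'
from h import *
look((490,88),z=30)
E
```

```text
t 25.05 p [462.1 103.1 104.9] q [ 0.011  0.313  0.95  -0.006] F [-0.4 -0.  -0.8] g 0.34 j6 -0.94
toolyaw 143.6 tilt fix rx,ry 0.018 0.017
pred 325.0 242.0
blob [321.3 211.6] 1324 -> [464.9 102.4  30. ]
blob [360.9 241.1] 122 -> [507.2 113.6  30. ]
blob [288.9 239.7] 72 -> [469.4  64.4  30. ]
blob [320.5 273.8] 606 -> [513.5  65.7  30. ]
```

play_rows:
  plan:
    - [-2,7,-25,0.018,0.017,0,-1]
    - [-1,0,-30,0,0.002,0,-1]
    - [0,0,-15,0,0,0,-1]
    - [0,0,0,0,0,0,-1]

```text
time_s: 25.38
eef_pos: [461.6, 108.9, 35.2]
ee_rot: [0.003, 0.312, 0.95, 0.001]
force: [-0.0, -0.8, -1.4]
grip_width: 0.343
```

play_rows:
  plan:
    - [-3,1,-14,0,0.005,0,-1]
    - [-1,0,-9,0,0.003,0,-1]
    - [0,0,0,0,0,0,-1]

```text
time_s: 25.63
eef_pos: [459.4, 107.4, 12.9]
ee_rot: [-0.0, 0.314, 0.95, -0.0]
force: [-0.0, -0.3, 0.4]
grip_width: 0.34
```

play_rows:
  plan:
    - [0,0,0,0,0,0,-0.1]
    - [0,0,0,0,0,0,-0.1]
    - [0,0,0,0,0,0,-0.1]
    - [0,0,30,0,0,0,-0.1]
    - [0,0,35,0,0,0,0.0]

```text
time_s: 26.05
eef_pos: [458.4, 106.0, 78.1]
ee_rot: [-0.003, 0.315, 0.949, -0.001]
force: [1.3, 0.8, 0.3]
grip_width: 0.501
```

play_rows:
  plan:
    - [15,-25,40,0,0,-0.11,0.1]
    - [15,-25,15,0,0,-0.11,0.1]
    - [15,-25,0,0,0,-0.11,0.1]
    - [15,-25,0,0,0,-0.11,0.1]
    - [15,-25,0,0,0,-0.11,0.1]

```text
time_s: 26.47
eef_pos: [534.4, -16.1, 141.0]
ee_rot: [0.005, 0.566, 0.824, 0.002]
force: [0.1, 0.3, -0.1]
grip_width: 0.554
```

play_rows:
  plan:
    - [15,-25,0,0,0,-0.11,0.1]
    - [15,-25,0,0,0,-0.11,0.1]
    - [15,-25,0,0,0,-0.11,0.1]
    - [15,-25,0,0,0,-0.11,0.1]
    - [15,-25,0,0,0,-0.11,0.1]

```text
time_s: 26.88
eef_pos: [613.1, -148.6, 146.3]
ee_rot: [0.009, 0.778, 0.629, 0.002]
force: [0.3, 0.7, 1.2]
grip_width: 0.55
```

```bash
python3 - <<'E'
from h import *
c=snap('wrist','w9'); st(); print(w2px(c,(616,-127,55)))
t=snap('top'); a=cv2.resize(t['img'][140:270,210:410],None,fx=4,fy=4,interpolation=cv2.INTER_CUBIC)
cv2.imwrite('pics/t9.png',a)
E
```

```text
t 26.93 p [ 614.8 -153.3  146.2] q [0.011 0.781 0.624 0.002] F [-0.4 -3.7 -0.1] g 0.553 j6 -0.2
[316.62756596 176.71036253]
```

View pics/w9.png

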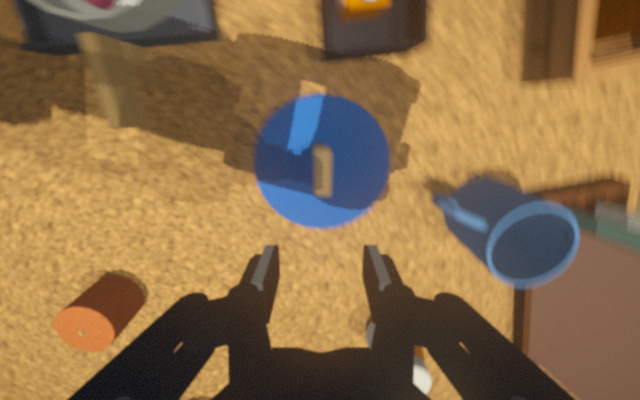

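View pics/t9.png

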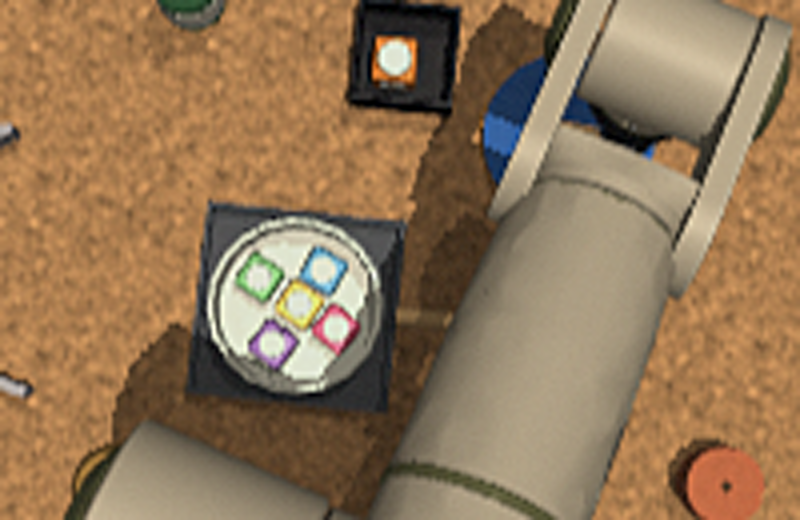

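```bash
cat >> h.py <<'E'
from scipy.optimize import minimize
A=np.linspace(0,2*np.pi,360,endpoint=False)
def circ(c,x,y,z,r):
    W=np.c_[x+r*np.cos(A),y+r*np.sin(A),np.full(360,float(z))]
    q=W@c["world_to_cam"][:3,:3].T+c["world_to_cam"][:3,3]
    return c["cx"]+c["fx"]*q[:,0]/-q[:,2], c["cy"]-c["fy"]*q[:,1]/-q[:,2]
def fitc(c,g,z,rs,span=10,chan=None,sig=1.0):
    """circle(s) rs at height z: centre with most gradient along the edges"""
    I=c['img'].astype(np.float32)
    I=I.mean(2) if chan is None else chan(I)
    I=cv2.GaussianBlur(I,(0,0),sig)
    gx=cv2.Sobel(I,cv2.CV_32F,1,0);gy=cv2.Sobel(I,cv2.CV_32F,0,1); M=np.minimum(np.hypot(gx,gy),150)
    def s(x,y):
        t=0
        for r in rs:
            u,v=circ(c,x,y,z,r)
            ok=(u>1)&(v>1)&(u<638)&(v<398)
            t+=cv2.remap(M,u[None].astype(np.float32),v[None].astype(np.float32),1)[0][ok].mean()
        return t
    best=max(((s(g[0]+a,g[1]+b),g[0]+a,g[1]+b) for a in np.arange(-span,span+.1,.5) for b in np.arange(-span,span+.1,.5)))
    return np.round(best,1), round(float(s(*g)),1)
E
python3 - <<'E'
from h import *
t=load('top'); print('tub top',fitc(t,(488,88),48,(62,66),8))
print('tub outer only',fitc(t,(488,88),48,(66,),8), fitc(t,(488,88),48,(62,),8))
w=load('wrist'); print('lid wrist',fitc(w,(616,-127),13,(68,),12,lambda I:I[...,0]-I[...,2]))
E
```

```text
tub top (array([236.5, 489. ,  83.5]), 225.6)
tub outer only (array([146.4, 489. ,  88.5]), 143.2) (array([133.8, 483. ,  84. ]), 82.4)
lid wrist (array([ 141.8,  621. , -128.5]), 83.7)
```

play_rows:
  plan:
    - [6,25,-30,0.015,0.017,0,0.1]
    - [-1,0,-30,0,0.002,0,0.1]
    - [0,0,-20,0,0,0,0.1]
    - [0,0,0,0,0,0,0.1]

```text
time_s: 27.32
eef_pos: [619.5, -125.4, 66.8]
ee_rot: [0.0, 0.777, 0.629, 0.001]
force: [-1.0, 0.3, -1.7]
grip_width: 0.546
```

```bash
python3 - <<'E'
from h import *
w=look((621,-128),z=41); print('lid wrist',fitc(w,(621,-128),13,(68,),8,lambda I:I[...,0]-I[...,2]))
# bar: wooden pixels
m=((w['img'][...,2].astype(int)-w['img'][...,0])>25); 
u,v=w2px(w,(621,-128,41)).astype(int); y0=v-45
k,l,s,cc=cv2.connectedComponentsWithStats(m[y0:v+45,u-50:u+50].astype(np.uint8))
for i in range(1,k):
    if s[i,4]>60: print(s[i]+[u-50,y0,0,0,0],cc[i]+[u-50,y0])
    if s[i,4]>60: print(cv2.minAreaRect(np.argwhere(l==i)[:,::-1].astype(np.float32)))
E
```

```text
t 27.37 p [ 620.3 -125.8   69. ] q [0.001 0.777 0.629 0.001] F [-0.2  0.6 -0.4] g 0.551 j6 -0.18
toolyaw 77.9 tilt fix rx,ry 0.001 0.004
pred 323.0 238.0
blob [319.6 257.5] 92 -> [ 615.5 -141.8   41. ]
lid wrist (array([ 131.3,  619.5, -126.5]), 93.5)
[ 309  195   23   69 1511] [320.22634017 228.524818  ]
((47.0, 36.0), (68.0, 22.0), 90.0)
```

play_rows:
  plan:
    - [-1,-1,-25,0,0.003,0,0.1]
    - [-1,0,-20,0,0.002,0,0.1]
    - [0,0,0,0,0,0,0.1]

```text
time_s: 27.62
eef_pos: [620.7, -127.1, 29.6]
ee_rot: [0.004, 0.777, 0.63, 0.001]
force: [-0.5, -0.0, -0.7]
grip_width: 0.545
```

play_rows:
  plan:
    - [-2,0,-12,0.003,0.006,0,0.1]
    - [0,0,-2,0,0,0,0.1]
    - [0,0,0,0,0,0,0.1]

```text
time_s: 27.87
eef_pos: [620.7, -127.7, 20.1]
ee_rot: [0.004, 0.776, 0.63, 0.002]
force: [-0.7, 0.7, 0.9]
grip_width: 0.549
```

play_rows:
  plan:
    - [0,0,0,0,0,0,-1]
    - [0,0,0,0,0,0,-1]
    - [0,0,0,0,0,0,-1]
    - [0,0,0,0,0,0,-1]
    - [0,0,0,0,0,0,-1]
  grip_force: 80

```text
time_s: 28.28
eef_pos: [622.2, -128.2, 23.9]
ee_rot: [0.006, 0.776, 0.63, 0.003]
force: [-0.1, -0.1, 0.1]
grip_width: 0.167
```

```bash
python3 - <<'E'
from h import *
w=look((621,-128),z=41); print('lid wrist',fitc(w,(620,-127),13,(68,),8,lambda I:I[...,0]-I[...,2]))
E
```

```text
t 28.33 p [ 622.1 -128.2   23.8] q [0.006 0.776 0.631 0.003] F [-0.3  0.6 -1.3] g 0.167 j6 -0.18
toolyaw 78.2 tilt fix rx,ry 0.005 0.012
pred 318.0 272.0
blob [320.3 303.3] 35 -> [ 617.9 -147.2   41. ]
lid wrist (array([ 112.4,  622.5, -127. ]), 55.6)
```

play_rows:
  plan:
    - [-1,1,0,0.005,0.012,0,-0.3]
    - [-1,0,-5,0,0,0,-0.3]
    - [0,0,-4,0,0,0,-0.3]
    - [0,0,-1,0,0,0,-0.3]

```text
time_s: 28.67
eef_pos: [620.2, -127.2, 13.3]
ee_rot: [-0.0, 0.776, 0.631, -0.0]
force: [0.2, 0.3, -0.3]
grip_width: 0.35
```

play_rows:
  plan:
    - [0,0,3,0,0,0,-1]
    - [0,0,0,0,0,0,-1]
    - [0,0,0,0,0,0,-1]
    - [0,0,0,0,0,0,-1]

```text
time_s: 29.0
eef_pos: [620.1, -127.2, 16.4]
ee_rot: [-0.0, 0.776, 0.63, -0.0]
force: [0.7, -0.7, -0.5]
grip_width: 0.167
```

play_rows:
  plan:
    - [0,0,20,0,0,0,-1]
    - [0,0,35,0,0,0,-1]
    - [0,0,35,0,0,0,-1]
    - [0,0,0,0,0,0,-1]

```text
time_s: 29.33
eef_pos: [617.9, -126.4, 106.9]
ee_rot: [-0.003, 0.776, 0.63, -0.002]
force: [0.5, -0.6, 0.2]
grip_width: 0.169
```

```bash
python3 - <<'E'
from h import *
w=look((620,-127),z=130)
s=sense()['eef_pos']; print('lid wrist',fitc(w,(s[0],s[1]),s[2]-16.4+13,(68,),8,lambda I:I[...,0]-I[...,2]))
cv2.imwrite('pics/w10.png',w['img'])
E
```

```text
t 29.38 p [ 616.8 -125.9  103.7] q [-0.005  0.776  0.63  -0.003] F [ 0.6  0.1 -1.5] g 0.168 j6 -0.18
toolyaw 78.2 tilt fix rx,ry -0.004 -0.011
pred 324.0 279.0
blob [320.8 312.9] 56 -> [ 614.2 -146.6  130. ]
lid wrist (array([ 109.5,  617.8, -126.4]), 90.5)
```

View pics/w10.png

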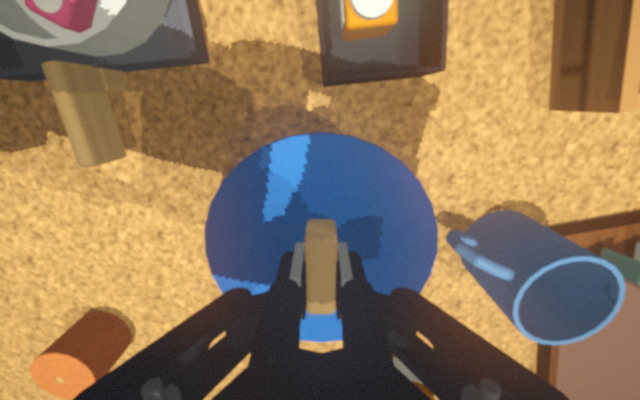

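play_rows:
  plan:
    - [-15,25,5,-0.004,-0.011,0,-1]
    - [-21,35,0,0,0,0,-1]
    - [-21,35,0,0,0,0,-1]
    - [-21,35,0,0,0,0,-1]
    - [-10,18,0,0,0,0,-1]

```text
time_s: 29.8
eef_pos: [523.5, 22.5, 102.7]
ee_rot: [-0.002, 0.779, 0.627, -0.002]
force: [-0.1, 0.4, -0.1]
grip_width: 0.169
```

play_rows:
  plan:
    - [0,0,0,0,0,0,-1]
    - [0,0,0,0,0,0,-1]

```text
time_s: 29.97
eef_pos: [520.0, 26.5, 100.7]
ee_rot: [-0.004, 0.777, 0.629, -0.003]
force: [0.2, -1.0, -1.8]
grip_width: 0.171
```

```bash
python3 - <<'E'
from h import *
w=look((489,89),z=48)
for rs in((66,),(62,66)): print('tub',fitc(w,(489,88.5),48,rs,8))
s=sense()['eef_pos']; print('lid wrist',fitc(w,(s[0],s[1]),s[2]-16.4+13,(68,),8,lambda I:I[...,0]-I[...,2]))
E
```

```text
t 30.02 p [520.1  26.3 100.6] q [-0.004  0.777  0.629 -0.004] F [-0.1  0.5 -1.3] g 0.169 j6 0.03
toolyaw 78.0 tilt fix rx,ry -0.002 -0.011
pred 258.0 145.0
blob [241.9 132.7] 2131 -> [480.6  99.5  48. ]
blob [282.9 107.4] 124 -> [511.9 109.5  48. ]
blob [262.3 140.3] 308 -> [492.8  91.7  48. ]
tub (array([ 83.8, 488. ,  89. ]), 66.8)
tub (array([144.9, 488. ,  89. ]), 120.2)
lid wrist (array([105.1, 520.1,  26.8]), 104.8)
```

play_rows:
  plan:
    - [-16,31,0,-0.002,-0.011,0,-1]
    - [-15,30,0,0,0,0,-1]
    - [0,0,0,0,0,0,-1]

```text
time_s: 30.27
eef_pos: [490.0, 85.5, 98.9]
ee_rot: [0.0, 0.779, 0.627, -0.0]
force: [0.2, -0.8, -1.4]
grip_width: 0.168
```

```bash
python3 - <<'E'
from h import *
w=look((489,89),z=48)
s=sense()['eef_pos']; print('lid wrist',fitc(w,(s[0],s[1]),s[2]-3.4,(68,),8,lambda I:I[...,0]-I[...,2]))
E
```

```text
t 30.32 p [491.2  83.8  99. ] q [0.001 0.779 0.627 0.   ] F [ 0.7 -0.8 -2.1] g 0.172 j6 0.15
toolyaw 77.6 tilt fix rx,ry 0.001 0.001
pred 318.0 216.0
lid wrist (array([108.3, 490.2,  85.8]), 57.7)
```

play_rows:
  plan:
    - [-3,4,-15,0,0,0,-1]
    - [0,0,-12,0,0,0,-1]
    - [0,0,0,0,0,0,-1]
    - [0,0,0,0,0,0,-1]

```text
time_s: 30.65
eef_pos: [491.7, 83.8, 70.7]
ee_rot: [0.002, 0.781, 0.625, 0.001]
force: [-0.1, 0.9, -0.6]
grip_width: 0.169
```

play_rows:
  plan:
    - [-4,5,0,0,0.004,0,-1]
    - [0,0,0,0,0,0,-1]
    - [0,0,0,0,0,0,-1]

```text
time_s: 30.9
eef_pos: [488.9, 87.3, 71.5]
ee_rot: [0.001, 0.781, 0.624, -0.001]
force: [0.5, 0.3, -1.6]
grip_width: 0.171
```

play_rows:
  plan:
    - [-1,1,-5,0,0,0,-1]
    - [0,0,-3,0,0,0,-1]
    - [0,0,0,0,0,0,-1]

```text
time_s: 31.15
eef_pos: [488.5, 88.2, 63.8]
ee_rot: [0.002, 0.781, 0.624, 0.0]
force: [0.6, 0.3, -1.1]
grip_width: 0.169
```

play_rows:
  plan:
    - [-0.5,0,-4,0,0.003,0,-1]
    - [0,0,-3,0,0,0,-1]
    - [0,0,0,0,0,0,-1]

```text
time_s: 31.4
eef_pos: [488.1, 88.2, 56.2]
ee_rot: [0.001, 0.781, 0.624, -0.001]
force: [-0.2, 0.0, -0.1]
grip_width: 0.173
```

play_rows:
  plan:
    - [0,0,-3,0,0,0,-1]
    - [0,0,-3,0,0,0,-1]

```text
time_s: 31.57
eef_pos: [488.3, 88.2, 55.9]
ee_rot: [0.001, 0.781, 0.624, -0.001]
force: [-19.6, -2.4, 44.8]
grip_width: 0.171
```

play_rows:
  plan:
    - [0,0,-1,0,0,0,-1]
    - [0,0,-1,0,0,0,-1]

```text
time_s: 31.73
eef_pos: [488.8, 88.2, 56.1]
ee_rot: [0.002, 0.781, 0.625, -0.001]
force: [-0.5, -0.7, 4.1]
grip_width: 0.169
```

play_rows:
  plan:
    - [0,0,-2,0,0,0,-1]
    - [0,0,-2,0,0,0,-1]

```text
time_s: 31.9
eef_pos: [488.8, 88.2, 56.0]
ee_rot: [0.002, 0.781, 0.625, -0.001]
force: [-12.7, -1.4, 31.8]
grip_width: 0.171
```

play_rows:
  plan:
    - [0,0,0,0,0,0,-1]
    - [0,0,0,0,0,0,-0.3]
    - [0,0,0,0,0,0,-0.3]
    - [0,0,15,0,0,0,-0.3]
    - [0,0,35,0,0,0,-0.3]

```text
time_s: 32.32
eef_pos: [485.8, 88.3, 101.8]
ee_rot: [-0.002, 0.781, 0.625, -0.005]
force: [0.1, 0.5, 0.3]
grip_width: 0.352
```

play_rows:
  plan:
    - [-2,-20,25,0,0,0.04,0]
    - [-2,-35,0,0,0,0.04,0]
    - [-2,-35,0,0,0,0.04,0]
    - [-2,-30,0,0,0,0,0]
    - [0,0,0,0,0,0,0]

```text
time_s: 32.73
eef_pos: [480.0, -35.4, 132.6]
ee_rot: [0.003, 0.738, 0.675, -0.002]
force: [-1.2, 0.2, -0.2]
grip_width: 0.499
```

```bash
python3 - <<'E'
from h import *
w=look((475.5,-30.3),z=64)
B=lambda I:I[...,0]-I[...,2]
print('lid',fitc(w,(488,89),53,(68,),8,B))
print(w2px(w,(475.5,-30,64)),w2px(w,(475,-40,64)))
im=w['img']
for v in (150,170,190,200,210,220):
    r=im[v,270:370].astype(int); print(v,(r[:,2]-r[:,0])[::4])
E
```

```text
t 32.78 p [480.  -33.7 132.4] q [ 0.002  0.738  0.675 -0.001] F [ 0.3  0.3 -0.3] g 0.498 j6 -0.22
toolyaw 84.9 tilt fix rx,ry 0.006 0.001
pred 314.0 205.0
lid (array([137.6, 489.5,  89.5]), 111.1)
[314.0259243  204.70189067] [314.62314699 216.29930021]
150 [55 58 56 48 49 41 52 62 59 53 50 57 56 73 73 72 65 70 66 67 71 71 72 80
 68]
170 [67 63 62 59 63 66 64 58 75 59 75 81 75 76 70 75 76 81 76 75 75 79 84 72
 73]
190 [112 109 107 115 118  92  71  64  63  63  66  67  68  80  85  77  81  75
  72  79  72  77  83  79  78]
200 [111 100 108 116 115 115 108 105 105  72  70  73  67  94  83  79  77  79
  87  90  85  78  81  86  80]
210 [107 113 116 115 120 115 110 112 113  80  83  83  80 109 111 103 106 103
 100  81  84  85  87  84  85]
220 [115 109 113 111 118 117 114 116 117  78  86  84  86 113 106 111 108 109
 114 121 110 109 119 115 112]
```

play_rows:
  plan:
    - [-5,0,-30,0.005,0,-0.015,0]
    - [0,0,-30,0,0,0,0]
    - [-1,0,-20,0,0.003,0,0]
    - [0,0,0,0,0,0,0]

```text
time_s: 33.12
eef_pos: [474.5, -32.3, 50.0]
ee_rot: [0.001, 0.744, 0.668, 0.0]
force: [0.6, 1.0, -0.0]
grip_width: 0.499
```

play_rows:
  plan:
    - [0,-2,-14,0,0.003,0,0]
    - [0,0,-3,0,0,0,0]
    - [0,0,0,0,0,0,-1]
    - [0,0,0,0,0,0,-1]
    - [0,0,0,0,0,0,-1]
  grip_force: 60

```text
time_s: 33.53
eef_pos: [475.8, -31.8, 34.7]
ee_rot: [0.0, 0.743, 0.669, -0.0]
force: [-0.9, -0.2, -3.5]
grip_width: 0.129
```

play_rows:
  plan:
    - [0,0,0,0,0,0,-1]
    - [0,0,0,0,0,0,-1]

```text
time_s: 33.7
eef_pos: [475.9, -31.6, 35.7]
ee_rot: [0.0, 0.743, 0.67, -0.0]
force: [0.3, 0.0, -5.3]
grip_width: 0.132
```

play_rows:
  plan:
    - [3,6,-1.5,0,0,0.01,-1]
    - [6,12,-0.5,0,0,0.017,-1]
    - [6,12,-0.5,0,0,0.017,-1]
    - [6,12,-0.5,0,0,0.017,-1]
    - [6,12,-0.5,0,0,0.017,-1]

```text
time_s: 34.12
eef_pos: [504.9, 21.0, 34.5]
ee_rot: [0.003, 0.715, 0.699, -0.001]
force: [-0.7, -5.8, 2.0]
grip_width: 0.127
```

play_rows:
  plan:
    - [6,12,-0.3,0,0,0.017,-1]
    - [6,12,-0.3,0,0,0.017,-1]
    - [6,12,-0.3,0.003,0.003,0.017,-1]
    - [6,12,-0.3,0,0,0.017,-1]
    - [5,10,-0.3,0,0,0.012,-1]

```text
time_s: 34.53
eef_pos: [536.5, 81.8, 34.7]
ee_rot: [0.003, 0.683, 0.731, -0.002]
force: [-1.0, -5.3, -0.2]
grip_width: 0.135
```

play_rows:
  plan:
    - [0,0,0,0,0,0,-1]

```text
time_s: 34.62
eef_pos: [537.1, 83.6, 34.8]
ee_rot: [0.003, 0.682, 0.731, -0.002]
force: [1.1, 1.1, -2.2]
grip_width: 0.128
```

```bash
python3 - <<'E'
from h import *
st(); s=sense()['eef_pos']
t=snap('top'); B=lambda I:I[...,0]-I[...,2]
print('lid top',fitc(t,(530,209),53,(68,),12,B))
w=snap('wrist'); print('lid wrist',fitc(w,(530,209),53,(68,),12,B))
print('lid top, before offset ref expected', s[0]-121*np.cos(np.radians(93.6))*-1)
E
```

```text
t 34.62 p [537.1  83.6  34.8] q [ 0.003  0.682  0.731 -0.002] F [ 1.1  1.1 -2.2] g 0.128 j6 -0.12
lid top (array([102.6, 529. , 208. ]), 102.1)
lid wrist (array([138. , 529.5, 205. ]), 40.4)
lid top, before offset ref expected 529.4937489679816
```

play_rows:
  plan:
    - [-0.5,8,-0.3,0.003,0.003,0,-1]
    - [-0.8,14,-0.3,0,0,0,-1]
    - [-0.8,14,-0.3,0,0,0,-1]
    - [-0.8,14,-0.3,0,0,0,-1]
    - [-0.8,14,-0.3,0,0,0,-1]

```text
time_s: 35.13
eef_pos: [534.0, 141.7, 34.6]
ee_rot: [0.004, 0.686, 0.728, -0.002]
force: [1.2, -5.8, 0.8]
grip_width: 0.13
```

play_rows:
  plan:
    - [-0.8,14,-0.3,0,0,0,-1]
    - [-0.8,14,-0.3,0,0,0,-1]
    - [-0.8,12,-0.3,0,0,0,-1]
    - [-0.8,10,-0.3,0,0,0,-1]

```text
time_s: 35.47
eef_pos: [531.6, 189.9, 34.9]
ee_rot: [0.006, 0.688, 0.726, -0.003]
force: [1.2, -5.9, 2.3]
grip_width: 0.129
```

play_rows:
  plan:
    - [-0.8,12,-0.3,0.002,0.003,0.003,-1]
    - [-0.8,12,-0.3,0,0,0.003,-1]
    - [-0.8,12,-0.3,0,0,0.003,-1]
    - [-0.8,12,-0.3,0,0,0,-1]
    - [-0.8,12,-0.3,0,0,0,-1]

```text
time_s: 35.88
eef_pos: [528.8, 247.2, 35.1]
ee_rot: [0.006, 0.687, 0.727, -0.004]
force: [0.9, -6.6, 2.4]
grip_width: 0.132
```

play_rows:
  plan:
    - [-0.8,12,-0.3,0.002,0.003,0.003,-1]
    - [-0.8,10,-0.3,0,0,0.003,-1]
    - [-0.8,8,-0.3,0,0,0.003,-1]

```text
time_s: 36.13
eef_pos: [527.1, 276.2, 34.9]
ee_rot: [0.005, 0.685, 0.729, -0.004]
force: [1.2, -6.3, 0.5]
grip_width: 0.13
```

Remaining ≈26 mm; advance gently.

play_rows:
  plan:
    - [-0.5,7,-0.3,0.002,0.003,0,-1]
    - [-0.5,6,-0.3,0,0,0,-1]
    - [-0.4,5,-0.3,0,0,0,-1]

```text
time_s: 36.38
eef_pos: [526.3, 293.1, 34.5]
ee_rot: [0.005, 0.686, 0.728, -0.005]
force: [-0.2, -7.0, 2.5]
grip_width: 0.13
```

play_rows:
  plan:
    - [-0.2,4,-0.2,0,0,0,-1]
    - [-0.2,3,-0.2,0,0,0,-1]

```text
time_s: 36.55
eef_pos: [526.4, 298.8, 34.6]
ee_rot: [0.005, 0.686, 0.728, -0.006]
force: [-0.6, -7.1, 3.2]
grip_width: 0.13
```

play_rows:
  plan:
    - [0,3,-0.2,0,0,0,-1]
    - [0,3,-0.2,0,0,0,-1]

```text
time_s: 36.72
eef_pos: [526.7, 303.2, 34.6]
ee_rot: [0.006, 0.687, 0.727, -0.006]
force: [-0.0, -7.4, 2.0]
grip_width: 0.131
```

play_rows:
  plan:
    - [0,3,0,0,0,0,-1]

```text
time_s: 36.8
eef_pos: [526.7, 304.8, 34.8]
ee_rot: [0.007, 0.687, 0.727, -0.007]
force: [-4.0, -22.4, 5.4]
grip_width: 0.124
```

play_rows:
  plan:
    - [0,3,0,0,0,0,-1]

```text
time_s: 36.88
eef_pos: [526.4, 304.7, 34.7]
ee_rot: [0.008, 0.687, 0.727, -0.01]
force: [-3.7, -27.8, 6.2]
grip_width: 0.129
```

play_rows:
  plan:
    - [0,0,0,0,0,0,-0.2]
    - [0,0,0,0,0,0,-0.2]
    - [0,-2,0,0,0,0,-0.2]
    - [0,-2,10,0,0,0,-0.2]
    - [0,-3,35,0,0,0,-0.2]

```text
time_s: 37.3
eef_pos: [523.4, 295.4, 75.4]
ee_rot: [0.005, 0.688, 0.726, -0.015]
force: [-0.1, -0.8, 0.6]
grip_width: 0.404
```

play_rows:
  plan:
    - [0,-30,35,0,0,0,0]
    - [0,-40,20,0,0,0,0]
    - [0,-40,0,0,0,0,0]
    - [0,-40,0,0,0,0,0]
    - [0,0,0,0,0,0,0]

```text
time_s: 37.72
eef_pos: [525.4, 145.3, 141.0]
ee_rot: [0.01, 0.686, 0.727, -0.008]
force: [-0.0, -0.5, 0.1]
grip_width: 0.501
```

```bash
python3 - <<'E'
from h import *
st(); w=snap('wrist'); s=snap('scene'); t=snap('top')
a=cv2.resize(t['img'][140:270,130:330],(640,416)); b=w['img'][:180]
cv2.imwrite('pics/fin.png',np.vstack([a,b]))
for d in(-78,-143): 
    th=np.radians(93.6); print('fin expected wrist px',d,w2px(w,(516.7+d*np.cos(th),423.5+d*np.sin(th),64)))
for y in(-78,78):
    p=(516.7-78*np.cos(th)-y*np.sin(th),423.5-78*np.sin(th)+y*np.cos(th),6); print('face corner',w2px(w,p),w2px(t,p))
E
```

```text
t 37.72 p [525.4 145.3 141. ] q [ 0.01   0.686  0.727 -0.008] F [-0.  -0.5  0.1] g 0.501 j6 0.02
fin expected wrist px -78 [ 333.94998238 -115.58848527]
fin expected wrist px -143 [332.77732076  14.93160592]
face corner [431.50262621 -64.23956992] [200.75328064 182.33428203]
face corner [229.38041436 -63.293689  ] [203.46144697 231.71484537]
```

View pics/fin.png

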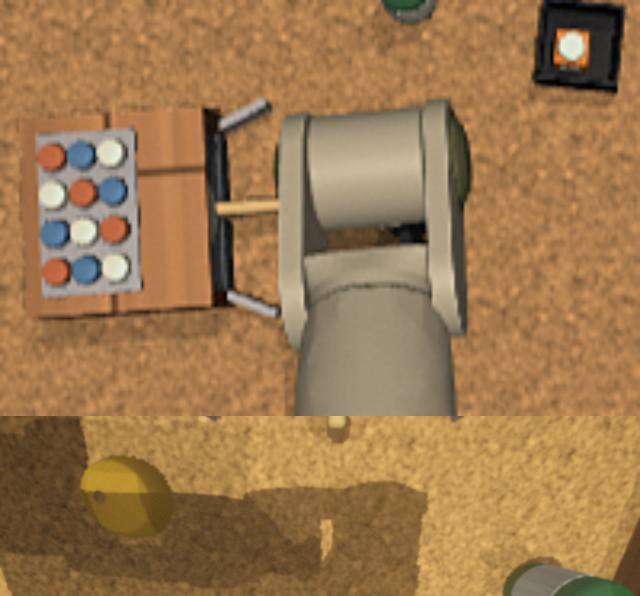

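```bash
python3 - <<'E'
from h import *
w=load('wrist');t=load('top'); th=np.radians(93.6)
for z in(28,64): print(z,w2px(w,(516.7-143*np.cos(th),423.5-143*np.sin(th),z)))
c=w['img'][0:40,337].astype(int); print((c[:,2]-c[:,0]), c.sum(1)//3)
# tray edge in top picture: dark strip right end, per row
for v in range(186,230,6):
    g=t['img'][v,190:215].mean(1).astype(int); print(v,g)
E
```

```text
28 [330.8113283   26.81982575]
64 [332.77732076  14.93160592]
[ 99 100  98  99  99 102 103 101 102  96  96  85  79  72  69  71  72  73
  68  69  69  70  75  79  77  77  82  93 103 110 110 113 111 114 112 113
 118 115 116 115] [182 182 184 182 183 180 177 173 167 161 145 129 109 101  95  93  94  94
  95  95  95  94  95  93  93  93 100 118 135 142 150 149 154 153 153 155
 153 156 158 160]
186 [127 130 135 136  40  25  28  34  71  26  11 119 142 121 117 112 118 111
 111 124 140 137 108 120 140]
192 [ 76  77  76  82  26  30  39  49  91  25  13  65 132 120 118 117 121 110
 112 123 119 120 130 120 129]
198 [131 131 129 145  66  52  40  37  88  48  21  34 129 127 117 124 112 103
 130 131 127 130 127 132 128]
204 [132 130 131 138 100  52  64 126 189 186 184 184 183 182 182 177 178 177
 180 177 180 181 179 179 179]
210 [131 128 130 134 147  52  68  68  28  82  26  11  29 122 120 108 105 105
 120 116 104  92 108 114  97]
216 [130 129 130 134 148  44  38  44  40  90  40  17  38 135 124 123 109 110
 131 142 131 134 128 112 120]
222 [130 132 131 133 145  90  28  37  38  76  58  26   5 155 148 132 118 133
 127 109 119 114 104 107 124]
228 [128 131 129 132 138 138  42  29  38  53  76  26  14 101 139 137 122 109
 113 120 115 124 137 136 135]
```

```bash
python3 - <<'E'
from h import *
st(); print(ctrl.finish_job())
E
```

```text
t 37.87 p [524.9 150.6 139.9] q [ 0.009  0.685  0.729 -0.008] F [-0.4  0.8 -0.8] g 0.498 j6 0.03
the job is handed in; nothing more can be done
None
```

I handed the job in at about 38 s on the robot's clock. By my checks every step was done, but the interface gave no verdict.

- **Tester:** it stands upright in the black box, seen right after placing and again in the last top picture.
- **Soaps:** all five lie flat in one layer in the tub, seen from the top camera just before the lid went on.
- **Lid:** I pressed it down twice, with 45 N and then 32 N read at the wrist. The tool stopped within 0.5 mm of the expected seated height. A wrist-picture fit afterwards put the lid within about 1.5 mm of the tub's centre.
- **Tray:** the push force rose from 7 N to 28 N and the tray stopped, 2 mm past where I had calculated. The tray's front is flush and parallel with the stand's face to about 1–2 mm in the top picture. The fin's tip is within about 2 mm of where it should be.
- **Small disagreement:** the fin appeared 3–4 mm to one side of my bay estimate. That is within the 8 mm allowed, and close to the bay's own 3 mm of play.
- **Not checked:** the roof hides the lid once the tray is home, so I did not see it after the slide. I did not measure the bystanders either. The robot never made contact near them, and those in view in the last pictures looked unmoved.

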